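# Lock the lime quickdraw lanes with the copper mallet

### The job

Turn the gear carousel by its orange bar until the bay with the copper mallet faces the red mark at the open front of the guard, then lift the mallet out there. With the held mallet, drive the two lime-green lock pins of the quickdraw rack fully home, leaving the black pin up and the locks untouched by the gripper. Finish with the mallet let go on the cork pad, its head standing upright on its striking face with the whole face on the pad, and with the other gear where it was.

Things in the scene. Friction and masses are not known exactly. Their poses are not given: they have to be found in the camera images.
- front_mark (a point): Where the bay must be turned to: a point on the fixed carousel base, 115 mm from the axis, 63 mm over the table; its -x points out through the open front, marked by a red block. The base is an aluminium disc 344 mm wide. A wire guard roofs the back (1.5 rad either side of +x): rods 8 mm thick, 116 mm over the table, 45 to 182 mm from the axis, on four posts at 182 mm.
- turn_bar (a point): Centre of the orange turning bar on the rotor's vertical axis, 164 mm over the table. Bar 120 mm long in y, 14 thick in x, 34 high. Turns the rotor either way without stop (0.12 N m friction) and stays put. The mallet's bay lies in -x. Rotor: dark disc 336 mm wide, top 28 mm over the table, hub 56 mm wide up to 128 mm, three bays 120 degrees apart.
- mallet_bay (a point): Middle of the mallet's bay on the rotor, 115 mm from the axis, 63 mm over the table, axes as turn_bar. It faces the front when this point meets front_mark (within 25 mm). Rails 10 mm high round the head form a pocket 46 mm wide, 30 to 87 mm from the axis; the handle sticks outwards over the bare disc.
- mallet_head (a point): Centre of the mallet's copper head, a cylinder 38 mm wide, 70 mm high, z upright along it, flat striking faces 35 mm below and above this point. The handle runs level from it in -x, at mid-height. In its bay the head stands on the disc 60 mm from the carousel's axis, handle outwards.
- mallet_handle (a point): A point on the mallet's wooden handle, 55 mm from the head's axis, half-way up the handle; same axes as mallet_head (handle along x, its end in -x). The handle is 22 mm wide (y), 26 mm high (z) and ends 109 mm from the head's axis. Good to grip from above across y.
- rack: Fixed steel rack; origin under its middle, on the table. Base plate 12 mm thick, x -70 to 90, y +-125 mm. Three locks in a row at x -30, y -66, 0, 66 mm (order varies). At x 80 mm two posts (y +-115) carry a bar 172 mm over the table, with carabiners hanging to 72 mm (x 52 to 108); braces from the posts reach x 25 at y +-115. Its open front, -x, faces roughly the robot.
- lime_a_lock: First lime-green-banded lock, a fixed grey block 56 x 56 x 40 mm with a steel collar 32 mm across and 4 mm high on top, on the rack's base plate; origin at the middle of its underside, 12 mm over the table; collar top 44 mm over the origin. Includes its pin.
- lime_b_lock: Second lime-green-banded lock, same as the first.
- black_lock: Black-banded lock with the black pin, same sizes. Its pin must stay up.
- lime_a_top (a point): Centre of the top of the first lime pin's cap, 24 mm across, 6 mm high; 84 mm over the table when up, 64 mm when home.
- lime_b_top (a point): Same for the second lime pin.
- lime_a_pin (a joint): How far the first lime pin is down, m: 0 up, 0.020 home. Sprung, with a clutch catch: it takes about 7 to 9 N to push down and stays at the depth to which it was pushed.
- lime_b_pin (a joint): Same for the second lime pin.
- black_pin (a joint): Same for the black pin.
- pad_top (a point): Middle of the top of the fixed cork pad, 120 x 120 mm, 8 mm over the table; sides along x and y.
- cam_unit: Loose stainless cam unit lying in its bay, its origin 48 mm along x and -82 mm along y from turn_bar in that point's axes; about 117 x 50 x 48 mm, origin in the middle of its underside. Stays in its bay.
- belay_plate: Loose aluminium belay plate lying in its bay, its origin 48 mm along x and +82 mm along y from turn_bar in that point's axes; 95 x 58 x 12 mm, origin in the middle of its underside. Stays in its bay.
- chalk_tub: White chalk tub with blue lid, 72 mm across, 100 mm high, beyond the pad; origin at its underside. Leave alone.
- mug: Steel mug, 72 mm across, 85 mm high, between robot and pad; origin at its underside. Leave alone.
- biner_lime: Loose lime carabiner lying flat, 110 x 66 x 10 mm, origin at its middle underneath. Leave alone.
- biner_black: Loose black carabiner, the same. Leave alone.
- mallet: The whole mallet, about 0.42 kg, centre of mass about 10 mm from the head's axis; origin at the middle of the head's lower striking face, axes as mallet_head.

How it is judged (in metres and radians):
On the way, in this order (a step that is already met when the one before it is completed fails the run):
1. the mallet's bay is turned to the front mark, the mallet still in it (horizontal distance between mallet_bay and front_mark below 0.028 m and distance between mallet_handle and mallet_bay below 0.02 m), for 0.2 s.
2. the mallet is lifted clear of its bay by the gripper, at the front (z of mallet_head in the frame of front_mark above 0.035 m and horizontal distance between mallet_handle and front_mark below 0.08 m).
3. both lime pins are home, the mallet held in the fingers (value of joint each of lime_a_pin, lime_b_pin above 0.0173 m and contact force between mallet and the fingers above 1 N), for 0.1 s.
At the end, for the whole second after the job is handed in: Lime pins down over 17 mm, black pin under 3 mm. Mallet released and still on the pad: head upright within 7 degrees, its centre within 50 mm of the pad's middle along each side and 29 to 41 mm above it. Cam unit and belay plate within 30 mm of their places in their bays (value of joint each of lime_a_pin, lime_b_pin above 0.0173 m and value of joint black_pin below 0.003 m and x of mallet_head in the frame of pad_top between -0.05 and 0.05 m and y of mallet_head in the frame of pad_top between -0.05 and 0.05 m and z of mallet_head in the frame of pad_top between 0.029 and 0.041 m and angle between mallet_head's own z axis and vertical below 0.12 rad and linear speed of mallet below 0.03 m/s and x of cam_unit in the frame of turn_bar between 0.0175 and 0.0775 m and y of cam_unit in the frame of turn_bar between -0.1123 and -0.0523 m and z of cam_unit in the frame of turn_bar between -0.166 and -0.106 m and x of belay_plate in the frame of turn_bar between 0.0175 and 0.0775 m and y of belay_plate in the frame of turn_bar between 0.0523 and 0.1123 m and z of belay_plate in the frame of turn_bar between -0.166 and -0.106 m); the robot touches nothing.
It fails at once if the fingers or arm touch a lock or its pin (over 1 N) (contact force between any of the fingers, the arm and lime_a_lock above 1 N or contact force between any of the fingers, the arm and lime_b_lock above 1 N or contact force between any of the fingers, the arm and black_lock above 1 N).
It fails at once if the black pin is pushed down by 8 mm or more (value of joint black_pin above 0.008 m).
It fails at once if a bystander on the table is moved by more than 30 mm (distance of any of chalk_tub, mug, biner_lime, biner_black from where it was at the start of the episode above 0.03 m).
It also fails if it takes over 72 s, if anything falls off the work surface, if the arm or the gripper's body presses on something with over 40 N, if the wrist force passes 120 N, or if a joint passes its speed limit or range.

### The arm

A 6-joint arm with a two-finger parallel gripper is mounted at the origin on the work surface. World frame = base frame: x ahead of the robot, y to its left, z up, the work surface at z = 0. Lengths are in mm, angles in rad, forces in N, time in s.
With the tool pointing down it reaches from about 350 to 875 mm from the base axis. Payload 4.2 kg.
Tool frame: the origin (TCP) lies at the very end of the fingers, on their centre line; the grasp point (between the pads) lies 19 mm behind it (arm.grasp_offset is the distance from the TCP to the grasp point, in mm); z points along the fingers, y is the direction in which the jaws open and shut (so a half turn about z gives the same grasp; the last joint's range is limited). The gripper opens to 85 mm and grips with 20 to 120 N. Pads are 22 mm wide; open, the fingers measure 114 mm over their backs; the gripper's body (76 mm by 85 mm) begins 54 mm behind the grasp point. The pads swing forward as they close: fully open they stand 13 mm farther back than shut.
Start: joints at [-0.967, 0.385, 0.008, 0, -1.194, -0.259], TCP at [211.27, -588.187, 231.312] pointing down, gripper open.
Joint ranges: [-3.14, 3.14], [-1.21, 2.06], [-1.07, 1.41], [-3.16, 2.05], [-2.99, -0.16], [-3.1, 3.1]. Speed limits (rad/s): [2.79, 2.79, 3.14, 3.14, 3.14, 3.14].

### API

Orientations are given as a unit quaternion [x, y, z, w].
In Python, from bench import arm gives the robot as it stands.
- The arm moves only by the tool arm_command, never from a script. Its argument "commands" is one flat list of numbers, 4 for each row, row after row: the shift along the tool's x, y, z in m, then the turn about the tool's z in degrees. In form: [tx, ty, tz, roll, tx, ty, tz, roll, ...]. A call has exactly 5 rows; each row shifts and turns the pose as measured when the row begins, along the tool's axes as they then stand; what a row does not reach is not made up. A row lasts 1/10 s, in which the tool goes at most 50 mm and 8.59 degrees, less where a joint would pass 70% of its speed; a pose out of reach is approached as far as the arm can. A call with a gripper value outside its range is refused whole. "jaw" is the opening, from 0 (shut) to 1 (fully open), set as the call begins (left out, the last holds). The fingers move at their own pace and stop on an object; the grip force is fixed at half the most. Time passes only in rows, so rows that do not move let the fingers close, or fill a call up. It gives the time, the measured TCP pose, the force and the opening at its end, in the units of the state.
- arm.read_state(): the state, without advancing time (a new reading comes with each control period).
- arm.get_image(name): name is "side" or "top"; returns the picture (420x560x3 uint8, red, green, blue); there is no depth.
- arm.camera_info(name): a dict with "camera_matrix" (3x3 intrinsics, pixels), "world_from_camera" (4x4, takes a point from camera to world coordinates). Camera axes: x right, y down, z forward; pixel columns grow to the right and rows downward; lengths in mm; the calibration is good to about 2 mm. A picture is of the moment at which its call begins. camera_info takes no time and is no camera call.
- arm.job_done(): hands the job in, once; it reports no verdict.
Trained networks look in the newest picture that a camera, given by its name, has taken for a name from the list of things; names that differ only in an ending like _2 or _b are one class to them, and where a whole thing is asked for, a point or a joint stands for the part that bears it (a point fixed in the world has none). Each returns a list of dicts, best first, with "confidence" (0 to 1); they miss things now and then, are a little off and sometimes report something else, mostly with a low value. They report only what shows in the picture. A call takes as long as a camera call.
- arm.regions_of(camera, target): "mask" (420x560 bool, what is visible of it).
- arm.place_of(camera, target): "centre" ([x, y, z] in mm, in the coordinates of the camera as it stood for that picture, good to about 4 mm: a listed point, or the origin of a listed thing).
The state is a dict: "clock": time; "joints": joint angles; "joint_vel": joint speeds; "joint_efforts": joint torques, N m; "position": TCP position; "ee_rot": TCP orientation; "contact_force": force on the tool from outside, world axes, zero at the start; "wrist_torque": the same for the moment, N m; "gripper_width": finger opening in mm.
Only numpy, scipy, OpenCV 4.12 (cv2) and the standard library are available. Lean on these libraries where they do the work, as an engineer would, in place of code of your own. Each camera call takes 0.05 s, during which the arm holds its last target.

## Working session

There is one attempt and no reset: what is moved stays moved. The work goes in short steps, Python scripts to look and compute and a tool call to move; the robot and the scene stay as the last step left them, time stands still between calls to the robot, and variables do not carry over. Pictures are saved under pics/ and viewed, and the job is handed in when it is done.

Besides the shell and the picture viewer there is one more tool, called after "Request:" by a JSON object that holds its "op" and its "data". arm_command: Moves the arm, as the interface text tells. Its arguments: {"type":"object","properties":{"commands":{"type":"array"},"jaw":{"type":"number"}},"required":["commands"]}

```bash
mkdir -p pics; ls; cat > h.py <<'E'
import numpy as np, cv2
from bench import arm
from scipy.spatial.transform import Rotation as R
def shot(cam,name):
    im=arm.get_image(cam); cv2.imwrite(f'pics/{name}.png',im[:,:,::-1]); return im
def place(cam,t,n=2):
    T=np.array(arm.camera_info(cam)['world_from_camera'])
    out=[]
    for d in arm.place_of(cam,t)[:n]:
        p=T@np.r_[d['centre'],1]; out.append((np.round(p[:3],1).tolist(),round(d['confidence'],2)))
    return out
def proj(cam,p):
    c=arm.camera_info(cam);T=np.linalg.inv(np.array(c['world_from_camera']));q=T@np.r_[p,1]
    u=np.array(c['camera_matrix'])@q[:3];return u[:2]/u[2]
def ray(cam,uv,z):
    c=arm.camera_info(cam);T=np.array(c['world_from_camera']);d=T[:3,:3]@np.linalg.inv(np.array(c['camera_matrix']))@np.r_[uv,1]
    o=T[:3,3];return o+d*(z-o[2])/d[2]
E
python3 - <<'E'
from h import *
for c in('side','top'):
    shot(c,c+'0'); print(arm.camera_info(c)['world_from_camera'])
for t in ['front_mark','turn_bar','mallet_bay','mallet_head','mallet_handle','rack','lime_a_top','lime_b_top','black_lock','pad_top','cam_unit','belay_plate','chalk_tub','mug','biner_lime','biner_black']:
    print(t,[ (c,place(c,t)) for c in('top','side')])
print(arm.read_state())
E
```

```text
pics
[[-9.70097277e-01 -1.69284316e-01  1.73937039e-01  3.84494814e+02]
 [-2.42148835e-01  6.26037764e-01 -7.41242646e-01  6.79601398e+02]
 [ 1.65895987e-02 -7.61196123e-01 -6.48309530e-01  7.17264954e+02]
 [ 0.00000000e+00  0.00000000e+00  0.00000000e+00  1.00000000e+00]]
[[-1.44660946e-03 -9.95100646e-01  9.88565168e-02  4.33250302e+02]
 [-9.99856749e-01  3.10641909e-03  1.66382295e-02 -2.36519494e+01]
 [-1.68638027e-02 -9.88182865e-02 -9.94962591e-01  1.20670266e+03]
 [ 0.00000000e+00  0.00000000e+00  0.00000000e+00  1.00000000e+00]]
front_mark [('top', [([574.8, -3.4, 8.3], 0.5)]), ('side', [])]
turn_bar [('top', [([588.0, -302.1, 163.0], 0.94)]), ('side', [([589.1, -304.0, 162.4], 0.6)])]
mallet_bay [('top', [([654.4, -204.9, 65.5], 0.81)]), ('side', [([651.8, -206.4, 61.7], 0.81), ([567.5, 223.1, 81.2], 0.73)])]
mallet_head [('top', [([619.6, -256.3, 58.2], 0.97)]), ('side', [([622.4, -251.4, 64.5], 0.59)])]
mallet_handle [('top', [([649.8, -209.5, 58.8], 0.84)]), ('side', [([647.1, -208.4, 64.9], 0.77), ([402.4, -27.2, 2.3], 0.23)])]
rack [('top', [([595.6, 284.7, -1.7], 0.66)
[... 1240 characters left out ...]
: array([-9.67409326e-01,  3.84715017e-01,  7.89081981e-03,  9.67637371e-06,
       -1.19401795e+00, -2.58578424e-01]), 'joint_vel': array([ 1.26115377e-03, -5.43085806e-05, -7.91021075e-04,  8.71963386e-05,
        8.22233142e-06,  4.84160502e-04]), 'joint_efforts': array([-7.60847015e-04, -3.92079306e+01,  1.88616800e+01,  4.19084072e+00,
       -2.78078123e-04,  2.08955818e-06]), 'position': array([ 211.25767029, -588.18428692,  231.30084044]), 'ee_rot': array([-1.71553242e-01,  9.85174850e-01,  1.89359598e-05, -1.36585249e-05]), 'contact_force': array([-0.25399105, -0.22425022, -0.50326648]), 'wrist_torque': array([0.05684265, 0.02508873, 0.01341153]), 'gripper_width': 85.28621974376722}
```

View pics/top0.png

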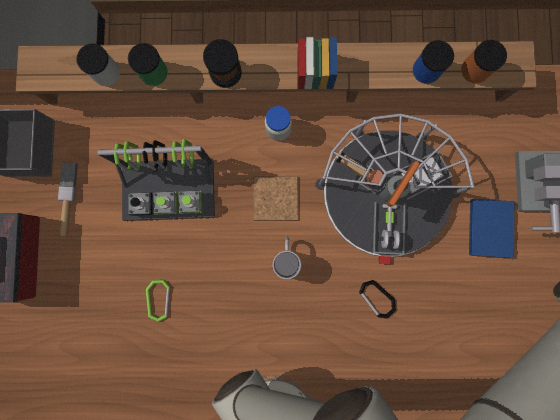

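View pics/side0.png

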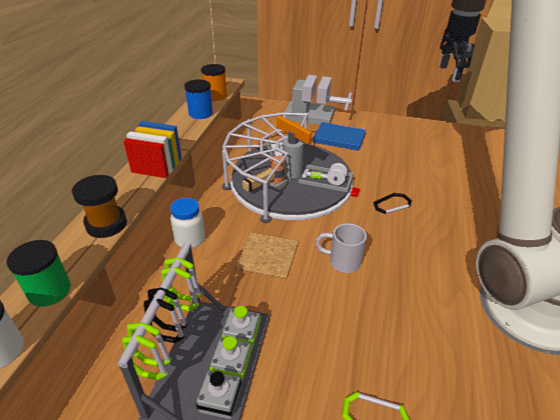

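The top view shows the carousel with the bar at about (405,185), the red block at (386,259) and the mallet under the guard at (358,168). The cork pad is at (276,199). The rack has its lime locks at (190,202) and (163,202), and the black lock at (139,204). Next I work out the front direction and the bar axis.

```bash
python3 - <<'E'
from h import *
im=cv2.imread('pics/top0.png'); hsv=cv2.cvtColor(im,cv2.COLOR_BGR2HSV)
m=((hsv[...,0]<5)|(hsv[...,0]>174))&(hsv[...,1]>170)&(hsv[...,2]>80)
ys,xs=np.nonzero(m[240:275,370:400]); print(len(xs)); c=(xs.mean()+370,ys.mean()+240)
p=ray('top',c,15); a=np.array([588.5,-303]); d=p[:2]-a; print(c,p,np.hypot(*d),np.degrees(np.arctan2(d[1],d[0]))%360)
im2=cv2.imread('pics/side0.png'); hsv=cv2.cvtColor(im2,cv2.COLOR_BGR2HSV)
m=((hsv[...,0]<5)|(hsv[...,0]>174))&(hsv[...,1]>170)&(hsv[...,2]>80)
ys,xs=np.nonzero(m[180:205,340:370]); c=(xs.mean()+340,ys.mean()+180);p=ray('side',c,15);d=p[:2]-a;print(c,p,np.hypot(*d),np.degrees(np.arctan2(d[1],d[0]))%360)
# orange bar fit
hsv=cv2.cvtColor(im,cv2.COLOR_BGR2HSV); m=(hsv[...,0]>4)&(hsv[...,0]<15)&(hsv[...,1]>190)&(hsv[...,2]>120)
M=np.zeros_like(m);M[150:215,380:430]=m[150:215,380:430]; r=cv2.minAreaRect(np.argwhere(M)[:,::-1].astype(np.float32)); print(r)
b=[ray('top',q,181)for q in cv2.boxPoints(r)]; print(np.round(b,1),np.mean(b,0))
for t in('turn_bar','mallet_head','mallet_bay'): print(t,place('top',t),place('side',t))
E
```

```text
83
(np.float64(384.144578313253), np.float64(259.6265060240964)) [ 409.57721427 -290.2693503    15.        ] 179.37511727048079 175.93016996891018
(np.float64(354.3157894736842), np.float64(191.49122807017545)) [ 410.92134224 -278.91340269   15.        ] 179.20475401905634 172.27559676791938
((0.0, 0.0), (0.0, 0.0), 0.0)
[[1045.1  667.4  181. ]
 [1045.1  667.4  181. ]
 [1045.1  667.4  181. ]
 [1045.1  667.4  181. ]] [1045.05151322  667.44101179  181.        ]
turn_bar [([588.0, -302.1, 163.0], 0.94)] [([589.1, -304.0, 162.4], 0.6)]
mallet_head [([619.6, -256.3, 58.2], 0.97)] [([622.4, -251.4, 64.5], 0.59)]
mallet_bay [([654.4, -204.9, 65.5], 0.81)] [([651.8, -206.4, 61.7], 0.81), ([567.5, 223.1, 81.2], 0.73)]
```

```bash
python3 - <<'E'
import cv2,numpy as np
a=cv2.imread('pics/top0.png')[110:275,310:485];b=cv2.imread('pics/side0.png')[105:225,210:410]
cv2.imwrite('pics/z.png',np.hstack([cv2.resize(a,(400,377),interpolation=cv2.INTER_CUBIC),cv2.resize(cv2.copyMakeBorder(b,0,68,0,0,0),(400,377),interpolation=cv2.INTER_CUBIC)]))
E
```

```text
(no output)
```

View pics/z.png

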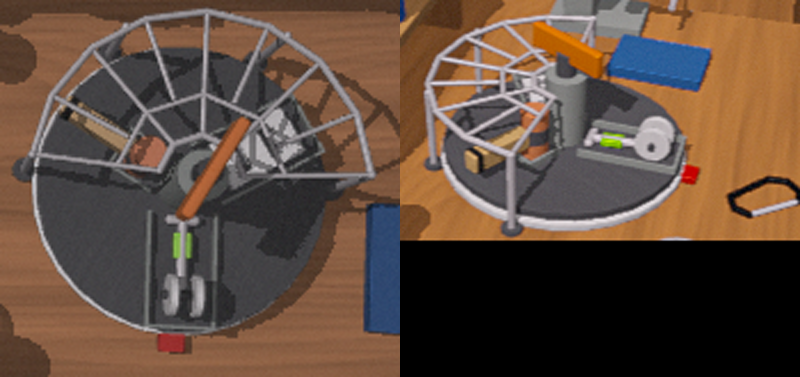

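```bash
python3 - <<'E'
from h import *
a=ray('top',(416.3,163.4),181);b=ray('top',(390,205),181);print(a,b,(a+b)/2,np.degrees(np.arctan2(*(b-a)[1::-1])))
g=ray('top',(327.5,180.9),118);k=ray('top',(472.8,186.6),118);print(g,k,(g+k)/2,np.hypot(*(g-k)[:2]));d=g-k;print(np.degrees(np.arctan2(d[1],d[0])))
print(ray('top',(384.8,259.5),20))
E
```

```text
[ 634.45597753 -333.05020053  181.        ] [ 537.6605833  -269.71615197  181.        ] [ 586.05828041 -301.38317625  181.        ] 146.80293547545935
[ 604.16793716 -133.2728176   118.        ] [ 588.63532805 -487.55203137  118.        ] [ 596.40163261 -310.41242449  118.        ] 354.6195471969599
87.48959761565828
[ 410.00508009 -290.87626332   20.        ]
```

```bash
cat >> h.py <<'E'
def yawy():
    y=R.from_quat(arm.read_state()['ee_rot']).as_matrix()[:,1]; return np.degrees(np.arctan2(y[1],y[0]))
def plan(target,yaw=None,n=5,show=True,step=45):
    s=arm.read_state(); p=np.array(s['position']); y0=yawy()
    dy=0 if yaw is None else (yaw-y0+90)%180-90
    d=np.array(target,float)-p
    need=int(np.ceil(max(np.linalg.norm(d)/step,abs(dy)/8.5))); n=max(n,need); n=-(-n//5)*5
    rows=[]
    for i in range(n):
        a=np.radians(y0+dy*i/n); ty=np.array([np.cos(a),np.sin(a),0]); tx=np.array([-ty[1],ty[0],0])
        # tool z down, x = y cross z
        tx=np.cross(ty,[0,0,-1]); st=d/n/1000
        rows.append([round(st@tx,4),round(st@ty,4),round(-st[2],4),round(-dy/n,2)])
    print('clk',s['clock'],'pos',np.round(p,1),'yaw',round(y0,1),'w',round(s['gripper_width'],1),'F',np.round(s['contact_force'],1))
    for k in range(0,n,5): print([v for r in rows[k:k+5] for v in r])
E
python3 -c "
from h import *
plan([588,-302.5,235],57)"
```

```text
clk 2.0 pos [ 211.2 -588.2  231.3] yaw 109.8 w 85.4 F [0.1 0.7 0.3]
[np.float64(-0.0301), np.float64(0.0094), np.float64(-0.0002), np.float64(3.52), np.float64(-0.0294), np.float64(0.0113), np.float64(-0.0002), np.float64(3.52), np.float64(-0.0287), np.float64(0.013), np.float64(-0.0002), np.float64(3.52), np.float64(-0.0278), np.float64(0.0148), np.float64(-0.0002), np.float64(3.52), np.float64(-0.0269), np.float64(0.0165), np.float64(-0.0002), np.float64(3.52)]
[np.float64(-0.0258), np.float64(0.0181), np.float64(-0.0002), np.float64(3.52), np.float64(-0.0247), np.float64(0.0196), np.float64(-0.0002), np.float64(3.52), np.float64(-0.0234), np.float64(0.0211), np.float64(-0.0002), np.float64(3.52), np.float64(-0.0221), np.float64(0.0225), np.float64(-0.0002), np.float64(3.52), np.float64(-0.0207), np.float64(0.0238), np.float64(-0.0002), np.float64(3.52)]
[np.float64(-0.0192), np.float64(0.025), np.float64(-0.0002), np.float64(3.52), np.float64(-0.0176), np.float64(0.0262), np.float64(-0.0002), np.float64(3.52), np.float64(-0.0159), np.float64(0.0272), np.float64(-0.0002), np.float64(3.52), np.float64(-0.0142), np.float64(0.0281), np.float64(-0.0002), np.float64(3.52), np.float64(-0.0125), np.float64(0.0289), np.float64(-0.0002), np.float64(3.52)]
```

Request:
{"op": "arm_command", "data": {"commands": [-0.03,0.009,0,3.5,-0.029,0.011,0,3.5,-0.029,0.013,0,3.5,-0.028,0.015,0,3.5,-0.027,0.017,0,3.5], "jaw": 0.7}}

```text
clock: 2.5
position: [338.4, -493.1, 230.9]
ee_rot: [-0.01, 1.0, -0.0, -0.0]
contact_force: [0.3, -0.9, -0.7]
gripper_width: 60.0
```

Request:
{"op": "arm_command", "data": {"commands": [-0.026,0.018,0,3.5,-0.025,0.02,0,3.5,-0.023,0.021,0,3.5,-0.022,0.023,0,3.5,-0.021,0.024,0,3.5]}}

```text
clock: 3.0
position: [471.6, -395.5, 231.7]
ee_rot: [0.149, 0.989, -0.001, 0.0]
contact_force: [-0.2, -0.0, 0.4]
gripper_width: 59.5
```

```bash
sed -i 's/round(st@tx,4),round(st@ty,4),round(-st\[2\],4),round(-dy\/n,2)/float(round(st@tx,3)),float(round(st@ty,3)),float(round(-st[2],3)),float(round(-dy\/n,1))/' h.py
python3 -c "
from h import *
plan([588,-302.5,235],57)"
```

```text
clk 3.0 pos [ 471.6 -395.5  231.7] yaw 72.9 w 59.5 F [-0.2 -0.   0.4]
[-0.017, 0.025, -0.001, 3.2, -0.015, 0.026, -0.001, 3.2, -0.014, 0.026, -0.001, 3.2, -0.012, 0.027, -0.001, 3.2, -0.011, 0.028, -0.001, 3.2]
```

Request:
{"op": "arm_command", "data": {"commands": [-0.017,0.025,-0.001,3.2,-0.015,0.026,-0.001,3.2,-0.014,0.026,-0.001,3.2,-0.012,0.027,-0.001,3.2,-0.011,0.028,-0.001,3.2]}}

```text
clock: 3.5
position: [593.2, -297.5, 236.9]
ee_rot: [0.29, 0.957, -0.001, 0.001]
contact_force: [0.7, -0.5, 1.0]
gripper_width: 59.8
```

```bash

python3 -c "
from h import *
plan([587.5,-302.5,152],56.8)"
```

```text
clk 3.5 pos [ 593.2 -297.5  236.9] yaw 56.2 w 59.8 F [ 0.7 -0.5  1. ]
[0.0, -0.001, 0.017, -0.1, 0.0, -0.001, 0.017, -0.1, 0.0, -0.001, 0.017, -0.1, 0.0, -0.001, 0.017, -0.1, 0.0, -0.001, 0.017, -0.1]
```

Request:
{"op": "arm_command", "data": {"commands": [0,-0.004,0.01,0,0,-0.003,0.02,0,0,0,0.02,0,0,0,0.02,0,0,0,0,0]}}

```text
clock: 4.0
position: [591.4, -301.4, 163.4]
ee_rot: [0.288, 0.958, -0.001, 0.001]
contact_force: [0.0, 0.2, -1.0]
gripper_width: 59.9
```

```bash

python3 -c "
from h import *
plan([587.5,-302.5,152],56.8)
shot('side','s1');print(place('side','turn_bar'),place('top','turn_bar'))"
```

```text
clk 4.0 pos [ 591.4 -301.4  163.4] yaw 56.6 w 59.9 F [ 0.   0.2 -1. ]
[0.001, -0.001, 0.002, -0.0, 0.001, -0.001, 0.002, -0.0, 0.001, -0.001, 0.002, -0.0, 0.001, -0.001, 0.002, -0.0, 0.001, -0.001, 0.002, -0.0]
[([588.0, -304.9, 162.9], 0.63), ([651.6, -206.1, 63.3], 0.22)] [([588.0, -302.1, 163.0], 0.94)]
```

View pics/s1.png

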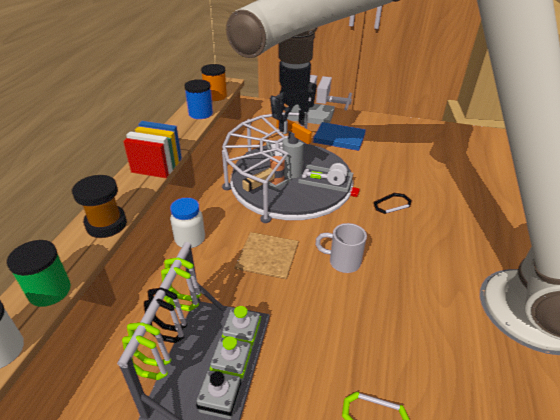

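The side view shows the fingers straddling the orange bar near (290,118). I'll lower onto it and close.

Request:
{"op": "arm_command", "data": {"commands": [0.001,-0.002,0.003,0,0.001,-0.001,0.003,0,0.001,0,0.003,0,0,0,0.002,0,0,0,0,0]}}

```text
clock: 4.65
position: [591.1, -304.4, 160.7]
ee_rot: [0.287, 0.958, -0.001, 0.009]
contact_force: [0.2, 0.2, -0.3]
gripper_width: 59.4
```

Request:
{"op": "arm_command", "data": {"commands": [0,0,0,0,0,0,0,0,0,0,0,0,0,0,0,0,0,0,0,0], "jaw": 0}}

```text
clock: 5.15
position: [590.6, -305.5, 161.2]
ee_rot: [0.287, 0.958, -0.002, 0.009]
contact_force: [0.1, 0.7, -0.4]
gripper_width: 12.9
```

```bash

python3 -c "
from h import *
plan([587.5,-302.5,152],56.8)"
```

```text
clk 5.15 pos [ 590.6 -305.5  161.2] yaw 56.6 w 12.9 F [ 0.1  0.7 -0.4]
[0.001, 0.0, 0.002, -0.0, 0.001, 0.0, 0.002, -0.0, 0.001, 0.0, 0.002, -0.0, 0.001, 0.0, 0.002, -0.0, 0.001, 0.0, 0.002, -0.0]
```

Request:
{"op": "arm_command", "data": {"commands": [0.003,0,0,0,0,0,0.01,0,0,0,0.005,0,0,0,0,0,0,0,0,0], "jaw": 0.5}}

```text
clock: 5.65
position: [588.6, -302.5, 143.9]
ee_rot: [0.287, 0.958, -0.001, 0.009]
contact_force: [0.3, 0.7, 0.3]
gripper_width: 42.7
```

```bash

python3 -c "
from h import *
plan([587.5,-302.5,152],56.8)
s=arm.read_state();print(s['joints'],s['ee_rot'],R.from_quat(s['ee_rot']).as_matrix()[:,2])"
```

```text
clk 5.65 pos [ 588.6 -302.5  143.9] yaw 56.6 w 42.7 F [0.3 0.7 0.3]
[0.0, -0.0, -0.002, -0.0, 0.0, -0.0, -0.002, -0.0, 0.0, -0.0, -0.002, -0.0, 0.0, -0.0, -0.002, -0.0, 0.0, -0.0, -0.002, -0.0]
[-0.22925686  0.5045477  -0.02782982  0.00394107 -1.02136332 -1.9261519 ] [ 0.28717873  0.95783757 -0.00114857  0.00861712] [ 0.01584791 -0.00714958 -0.99984885]
```

Request:
{"op": "arm_command", "data": {"commands": [0,0,0,0,0,0,0,0,0,0,0,0,0,0,0,0,0,0,0,0], "jaw": 0}}

```text
clock: 6.15
position: [587.8, -303.6, 144.4]
ee_rot: [0.287, 0.958, -0.002, 0.008]
contact_force: [-1.2, -1.7, 0.1]
gripper_width: 25.8
```

Request:
{"op": "arm_command", "data": {"commands": [0,0,0,-4,0,0,0,-6,0,0,0,-6,0,0,0,-6,0,0,0,-6]}}

```text
clock: 6.65
position: [587.3, -304.9, 144.4]
ee_rot: [0.041, 0.999, -0.004, 0.008]
contact_force: [-1.3, -3.0, 0.0]
gripper_width: 25.4
```

```bash

python3 -c "
from h import *
plan([588,-302.5,152])
s=arm.read_state();print(s['joints'],s['wrist_torque'],R.from_quat(s['ee_rot']).as_matrix()[:,2])
shot('top','t1')
print([(c,t,place(c,t,1)) for c in ('top','side') for t in ('turn_bar','mallet_handle','mallet_head','mallet_bay')])"
```

```text
clk 6.65 pos [ 587.3 -304.9  144.4] yaw 85.3 w 25.4 F [-1.3 -3.   0. ]
[-0.0, 0.0, -0.002, 0.0, -0.0, 0.0, -0.002, 0.0, -0.0, 0.0, -0.002, 0.0, -0.0, 0.0, -0.002, 0.0, -0.0, 0.0, -0.002, 0.0]
[-0.23252146  0.50427965 -0.02776818  0.00604346 -1.02240946 -1.42306911] [-0.38250172  0.19878023 -0.24105341] [ 0.01471792 -0.00878515 -0.99985309]
[('top', 'turn_bar', [([591.4, -303.8, 164.4], 0.73)]), ('top', 'mallet_handle', []), ('top', 'mallet_head', [([596.1, -243.2, 61.4], 0.42)]), ('top', 'mallet_bay', []), ('side', 'turn_bar', [([588.0, -304.9, 162.9], 0.63)]), ('side', 'mallet_handle', [([646.8, -208.6, 63.9], 0.75)]), ('side', 'mallet_head', [([562.5, 290.0, 87.0], 0.4)]), ('side', 'mallet_bay', [([651.1, -204.3, 61.0], 0.87)])]
```

View pics/t1.png

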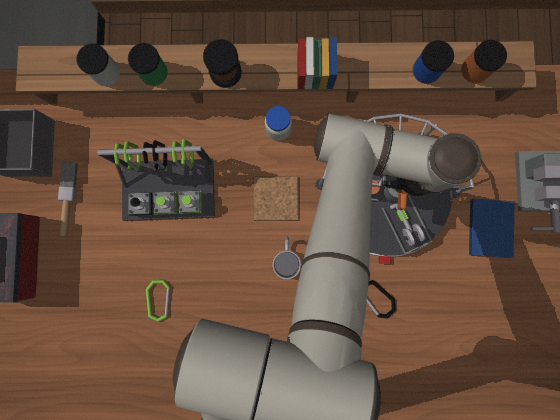

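The carousel followed: the cam unit has swung round to about (408,225) and the bar looks aligned. I'll keep turning.

Request:
{"op": "arm_command", "data": {"commands": [0,0,0,-6,0,0,0,-6,0,0,0,-6,0,0,0,-6,0,0,0,-6]}}

```text
clock: 7.6
position: [587.6, -306.3, 144.4]
ee_rot: [-0.223, 0.975, -0.007, 0.007]
contact_force: [0.8, -5.0, -0.9]
gripper_width: 25.3
```

Request:
{"op": "arm_command", "data": {"commands": [0,0,0,-6,0,0,0,-6,0,0,0,-6,0,0,0,-6,0,0,0,-6]}}

```text
clock: 8.1
position: [588.5, -307.5, 144.4]
ee_rot: [-0.474, 0.88, -0.009, 0.005]
contact_force: [0.7, -4.2, -1.9]
gripper_width: 25.7
```

Request:
{"op": "arm_command", "data": {"commands": [0,0,0,-6,0,0,0,-6,0,0,0,-6,0,0,0,-4,0,0,0,0]}}

```text
clock: 8.6
position: [589.6, -307.9, 144.5]
ee_rot: [-0.639, 0.769, -0.01, 0.002]
contact_force: [0.5, -2.0, 0.4]
gripper_width: 25.5
```

```bash

python3 -c "
from h import *
plan([588,-302.5,152])
shot('top','t2');shot('side','s2')
print([(c,t,place(c,t,1)) for c in ('top','side') for t in ('turn_bar','mallet_handle','mallet_head','mallet_bay')])"
```

```text
clk 8.6 pos [ 589.6 -307.9  144.5] yaw 169.4 w 25.5 F [ 0.5 -2.   0.4]
[-0.001, 0.001, -0.002, 0.0, -0.001, 0.001, -0.002, 0.0, -0.001, 0.001, -0.002, 0.0, -0.001, 0.001, -0.002, 0.0, -0.001, 0.001, -0.002, 0.0]
[('top', 'turn_bar', [([591.3, -301.1, 164.9], 0.57)]), ('top', 'mallet_handle', [([475.8, -284.3, 59.2], 0.8)]), ('top', 'mallet_head', [([533.6, -293.7, 64.1], 0.64)]), ('top', 'mallet_bay', [([476.5, -283.9, 63.6], 0.66)]), ('side', 'turn_bar', [([589.8, -303.8, 163.0], 0.85)]), ('side', 'mallet_handle', [([475.9, -281.5, 61.8], 0.67)]), ('side', 'mallet_head', [([536.9, -292.1, 65.5], 0.67)]), ('side', 'mallet_bay', [([476.6, -279.6, 61.7], 0.77)])]
```

View pics/s2.png

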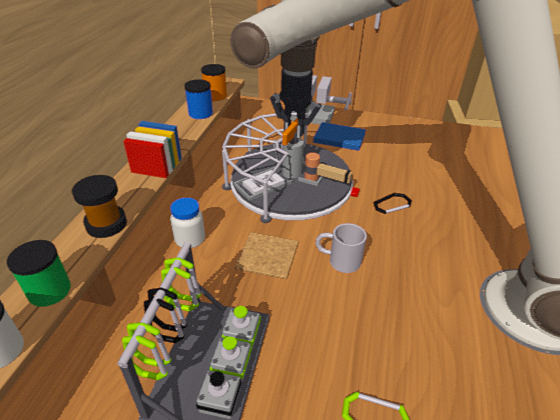

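View pics/t2.png

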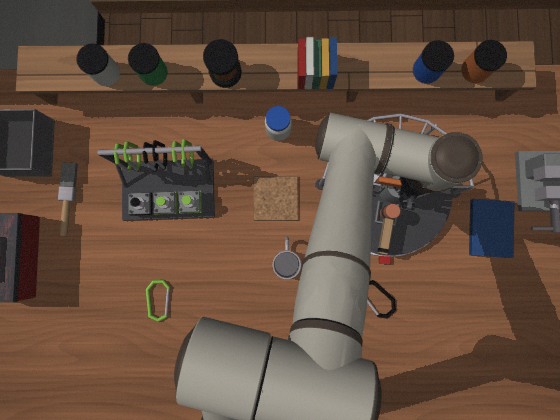

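The mallet now lies at the front, with the head at (392,211) and the handle pointing at the red block (386,259). Its bay measures 169.5° and the mark about 175.5°, so I'll turn roughly 6° more.

Request:
{"op": "arm_command", "data": {"commands": [0,0,0,-6,0,0,0,-1,0,0,0,0,0,0,0,0,0,0,0,0]}}

```text
clock: 9.6
position: [589.9, -308.0, 144.4]
ee_rot: [-0.683, 0.73, -0.01, 0.002]
contact_force: [0.8, -2.4, -0.8]
gripper_width: 25.1
```

Request:
{"op": "arm_command", "data": {"commands": [0,0,0,0,0,0,0,0,0,0,0,0,0,0,-0.02,0,0,0,-0.03,0], "jaw": 0.7}}

```text
clock: 10.1
position: [587.3, -303.9, 190.2]
ee_rot: [-0.682, 0.731, -0.005, 0.003]
contact_force: [1.3, -0.8, 0.7]
gripper_width: 59.6
```

Request:
{"op": "arm_command", "data": {"commands": [0,0,-0.03,0,0,0,-0.03,0,0,0,0,0,0,0,0,0,0,0,0,0]}}

```text
clock: 10.6
position: [588.5, -302.5, 257.6]
ee_rot: [-0.682, 0.731, -0.009, 0.006]
contact_force: [0.5, 0.1, 0.2]
gripper_width: 59.9
```

```bash

python3 -c "
from h import *
plan([588,-302.5,235])
s=arm.read_state();print(s['joints'],R.from_quat(s['ee_rot']).as_matrix()[:,2])
shot('top','t3');shot('side','s3')
print([(c,t,place(c,t,1)) for c in ('top','side') for t in ('turn_bar','mallet_handle','mallet_head','mallet_bay')])"
```

```text
clk 10.6 pos [ 588.5 -302.5  257.6] yaw 176.0 w 59.9 F [0.5 0.1 0.2]
[0.0, 0.0, 0.005, 0.0, 0.0, 0.0, 0.005, 0.0, 0.0, 0.0, 0.005, 0.0, 0.0, 0.0, 0.005, 0.0, 0.0, 0.0, 0.005, 0.0]
[-2.30753224e-01  4.21974234e-01  1.31602811e-01  3.30932662e-04
 -1.25841286e+00  1.61458647e-01] [ 0.02135486 -0.00534056 -0.99975769]
[('top', 'turn_bar', [([591.4, -303.4, 165.0], 0.8)]), ('top', 'mallet_handle', [([475.8, -297.6, 57.7], 0.98)]), ('top', 'mallet_head', [([533.5, -300.5, 62.6], 0.85)]), ('top', 'mallet_bay', [([478.2, -295.0, 63.0], 0.78)]), ('side', 'turn_bar', [([591.4, -304.7, 163.5], 0.81)]), ('side', 'mallet_handle', [([563.7, 292.5, 84.2], 0.71)]), ('side', 'mallet_head', [([534.8, -301.6, 64.4], 0.81)]), ('side', 'mallet_bay', [([475.8, -295.2, 60.5], 0.74)])]
```

View pics/t3.png

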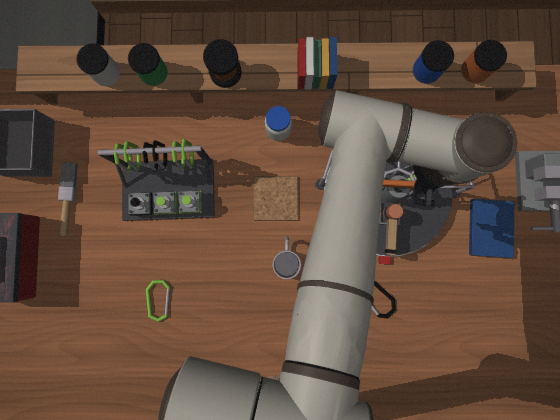

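The bay now sits at 176°, on the mark, and the top view shows the handle pointing at the red block. Next I turn the tool by 90° at height, then move over the handle.

Request:
{"op": "arm_command", "data": {"commands": [0,0,0,-8,0,0,0,-8,0,0,0,-8,0,0,0,-8,0,0,0,-8]}}

```text
clock: 11.6
position: [588.4, -302.8, 256.9]
ee_rot: [0.897, -0.442, 0.01, -0.002]
contact_force: [-0.5, -0.3, 0.6]
gripper_width: 59.6
```

Request:
{"op": "arm_command", "data": {"commands": [0,0,0,-8,0,0,0,-8,0,0,0,-8,0,0,0,-8,0,0,0,-8]}}

```text
clock: 12.1
position: [588.4, -302.9, 256.6]
ee_rot: [0.996, -0.093, 0.01, 0.002]
contact_force: [-1.0, -0.0, 0.2]
gripper_width: 59.8
```

```bash

python3 -c "
from h import *
plan([490,-297,190],86.2)
s=arm.read_state();print(s['joints'],R.from_quat(s['ee_rot']).as_matrix()[:,2])"
```

```text
clk 12.1 pos [ 588.4 -302.9  256.6] yaw -100.7 w 59.8 F [-1.  -0.   0.2]
[-0.02, 0.003, 0.013, -1.4, -0.02, 0.002, 0.013, -1.4, -0.02, 0.002, 0.013, -1.4, -0.02, 0.001, 0.013, -1.4, -0.02, 0.001, 0.013, -1.4]
[-2.31346370e-01  4.23487445e-01  1.31527377e-01  4.35529764e-04
 -1.25859579e+00  1.61493777e+00] [ 0.01960488 -0.00504402 -0.99979508]
```

Request:
{"op": "arm_command", "data": {"commands": [-0.02,0.003,0.01,-1.4,-0.02,0.002,0.013,-1.4,-0.02,0.002,0.013,-1.4,-0.02,0.001,0.013,-1.4,-0.018,0.001,0.013,-1.4]}}

```text
clock: 12.6
position: [491.4, -299.4, 191.8]
ee_rot: [1.0, -0.028, 0.013, 0.003]
contact_force: [0.6, -0.1, 0.4]
gripper_width: 59.9
```

```bash

python3 -c "
from h import *
plan([490,-297,100],86.2)
s=arm.read_state();print(s['joints'],R.from_quat(s['ee_rot']).as_matrix()[:,2])"
```

```text
clk 12.6 pos [ 491.4 -299.4  191.8] yaw -93.2 w 59.9 F [ 0.6 -0.1  0.4]
[-0.0, -0.0, 0.018, 0.1, -0.0, -0.0, 0.018, 0.1, -0.0, -0.0, 0.018, 0.1, -0.0, -0.0, 0.018, 0.1, -0.0, -0.0, 0.018, 0.1]
[-2.65436171e-01  3.19787942e-01 -1.94606457e-01  6.56798827e-04
 -1.02986528e+00  1.78018246e+00] [ 0.02545666 -0.00750388 -0.99964776]
```

Request:
{"op": "arm_command", "data": {"commands": [-0.002,-0.003,0.012,0,0,0,0.02,0,0,0,0.02,0,0,0,0.02,0,0,0,0.015,0]}}

```text
clock: 13.1
position: [489.7, -297.2, 103.9]
ee_rot: [0.999, -0.028, 0.015, 0.004]
contact_force: [-0.6, -0.1, -0.4]
gripper_width: 59.9
```

```bash

python3 -c "
from h import *
plan([490,-297,45],86.2)
shot('side','s4')
s=arm.read_state();print(s['joints'],R.from_quat(s['ee_rot']).as_matrix()[:,2])
a=cv2.imread('pics/s4.png')[90:230,210:410];cv2.imwrite('pics/s4z.png',cv2.resize(a,(800,560)))"
```

```text
clk 13.1 pos [ 489.7 -297.2  103.9] yaw -93.3 w 59.9 F [-0.6 -0.1 -0.4]
[0.0, -0.0, 0.012, 0.1, 0.0, -0.0, 0.012, 0.1, 0.0, -0.0, 0.012, 0.1, 0.0, -0.0, 0.012, 0.1, 0.0, -0.0, 0.012, 0.1]
[-2.62409884e-01  4.09774616e-01 -3.15071127e-01  4.09693257e-05
 -8.20027052e-01  1.77576564e+00] [ 0.02502553 -0.00675297 -0.999664  ]
```

View pics/s4z.png

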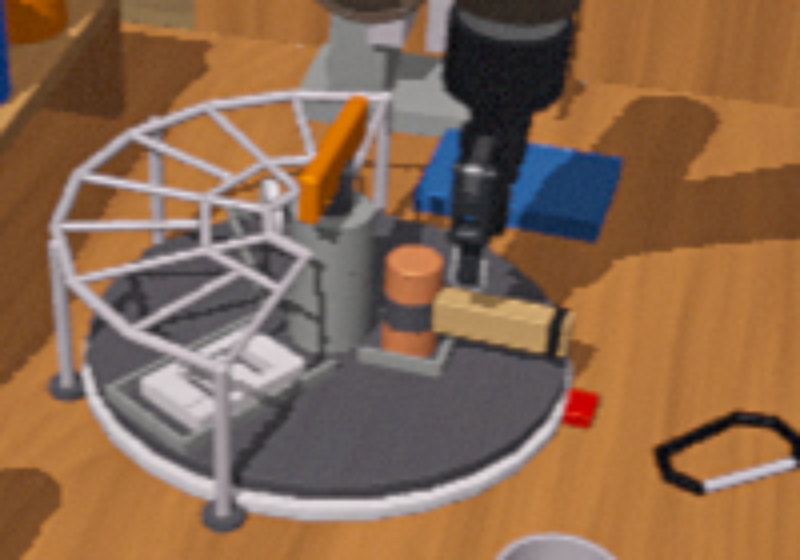

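The fingers sit over the handle just beside the head, clear of guard and hub. I'll descend and grip.

Request:
{"op": "arm_command", "data": {"commands": [0,0,0.015,0,0,0,0.017,0,0,0,0.015,0,0,0,0.012,0,0,0,0,0]}}

```text
clock: 13.65
position: [491.4, -297.8, 42.1]
ee_rot: [0.999, -0.028, 0.014, 0.004]
contact_force: [1.0, -0.5, -0.6]
gripper_width: 59.8
```

Request:
{"op": "arm_command", "data": {"commands": [0,0,0,0,0,0,0,0,0,0,0,0,0,0,0,0,0,0,0,0], "jaw": 0}}

```text
clock: 14.15
position: [492.3, -298.3, 44.0]
ee_rot: [0.999, -0.028, 0.015, 0.004]
contact_force: [0.4, 0.0, -4.0]
gripper_width: 21.5
```

```bash

python3 -c "
from h import *
plan([490,-297,45],86.2)
shot('side','s5')
s=arm.read_state();print(s['joints'],R.from_quat(s['ee_rot']).as_matrix()[:,2])
a=cv2.imread('pics/s5.png')[90:230,210:410];cv2.imwrite('pics/s5z.png',cv2.resize(a,(800,560)))"
```

```text
clk 14.15 pos [ 492.3 -298.3   44. ] yaw -93.3 w 21.5 F [ 0.4  0.  -4. ]
[-0.0, -0.0, -0.0, 0.1, -0.0, -0.0, -0.0, 0.1, -0.0, -0.0, -0.0, 0.1, -0.0, -0.0, -0.0, 0.1, -0.0, -0.0, -0.0, 0.1]
[-0.26291492  0.49005497 -0.36266406  0.00190044 -0.68681211  1.77538632] [ 0.02987354 -0.00928823 -0.99951053]
```

View pics/s5z.png

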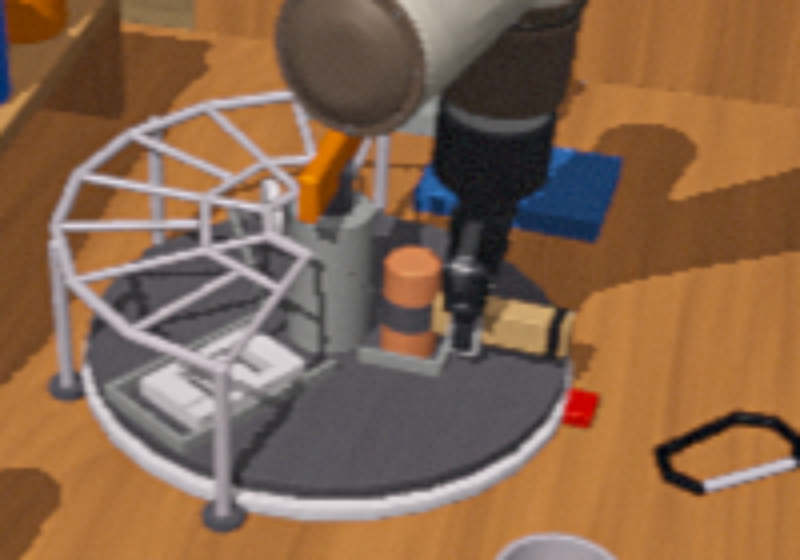

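The fingers hold the handle (21.5 mm) just outside the head. Lifting now.

Request:
{"op": "arm_command", "data": {"commands": [0,0,-0.01,0,0,0,-0.02,0,0,0,-0.025,0,0,0,-0.025,0,0,0,-0.025,0]}}

```text
clock: 14.7
position: [481.9, -294.3, 146.2]
ee_rot: [1.0, -0.03, 0.004, -0.0]
contact_force: [0.3, -0.7, -4.8]
gripper_width: 21.2
```

Request:
{"op": "arm_command", "data": {"commands": [0,0,-0.025,0,0,0,-0.015,0,0,0,0,0,0,0,0,0,0,0,0,0]}}

```text
clock: 15.2
position: [479.0, -292.7, 190.1]
ee_rot: [1.0, -0.03, 0.004, -0.001]
contact_force: [-0.1, -0.2, -5.5]
gripper_width: 20.8
```

```bash

python3 -c "
from h import *
plan([430,-180,190],90)
shot('side','s6');shot('top','t6')
s=arm.read_state();print(s['joints'],R.from_quat(s['ee_rot']).as_matrix()[:,2])
print([(c,t,place(c,t,1)) for c in ('top','side') for t in ('mallet_handle','mallet_head','turn_bar','mallet_bay')])
a=cv2.imread('pics/s6.png')[50:230,210:410];cv2.imwrite('pics/s6z.png',cv2.resize(a,(660,594)))"
```

```text
clk 15.2 pos [ 479.  -292.7  190.1] yaw -93.4 w 20.8 F [-0.1 -0.2 -5.5]
[-0.011, -0.022, 0.0, -0.7, -0.011, -0.022, 0.0, -0.7, -0.011, -0.022, 0.0, -0.7, -0.01, -0.022, 0.0, -0.7, -0.01, -0.022, 0.0, -0.7]
[-0.26229836  0.30868351 -0.21464161 -0.00498297 -1.04151012  1.77585026] [ 0.00687763  0.00260691 -0.99997295]
[('top', 'mallet_handle', [([459.0, -292.8, 203.9], 0.52)]), ('top', 'mallet_head', []), ('top', 'turn_bar', [([590.0, -302.9, 161.0], 0.71)]), ('top', 'mallet_bay', [([473.5, -293.4, 61.0], 0.91)]), ('side', 'mallet_handle', [([460.3, -289.9, 206.6], 0.74)]), ('side', 'mallet_head', [([520.3, -292.8, 211.7], 0.8)]), ('side', 'turn_bar', [([587.7, -304.6, 163.1], 0.7)]), ('side', 'mallet_bay', [([476.7, -293.9, 61.8], 0.66)])]
```

View pics/s6z.png

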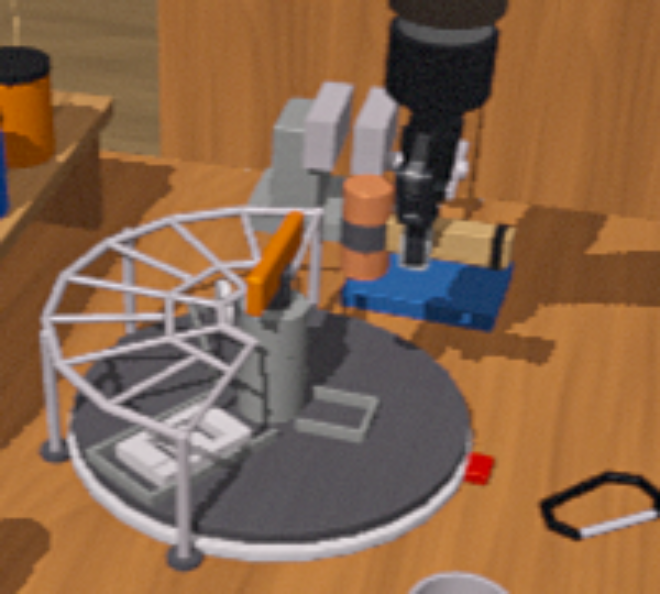

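```bash

python3 -c "
from h import *
plan([522,200,185],93.4,15)"
```

```text
clk 15.7 pos [ 479.8 -293.1  190.9] yaw -93.4 w 21.4 F [ 0.8  0.3 -5.2]
[0.001, -0.033, 0.0, -0.5, 0.001, -0.033, 0.0, -0.5, 0.001, -0.033, 0.0, -0.5, 0.002, -0.033, 0.0, -0.5, 0.002, -0.033, 0.0, -0.5]
[0.002, -0.033, 0.0, -0.5, 0.002, -0.033, 0.0, -0.5, 0.003, -0.033, 0.0, -0.5, 0.003, -0.033, 0.0, -0.5, 0.003, -0.033, 0.0, -0.5]
[0.003, -0.033, 0.0, -0.5, 0.004, -0.033, 0.0, -0.5, 0.004, -0.033, 0.0, -0.5, 0.004, -0.033, 0.0, -0.5, 0.005, -0.033, 0.0, -0.5]
```

Request:
{"op": "arm_command", "data": {"commands": [0.001,-0.02,0,-0.5,0.001,-0.03,0,-0.5,0.001,-0.033,0,-0.5,0.002,-0.033,0,-0.5,0.002,-0.033,0,-0.5]}}

```text
clock: 16.2
position: [493.5, -143.8, 191.0]
ee_rot: [1.0, -0.011, 0.005, -0.0]
contact_force: [0.4, 0.4, -4.6]
gripper_width: 21.2
```

Request:
{"op": "arm_command", "data": {"commands": [0.002,-0.033,0,-0.5,0.002,-0.033,0,-0.5,0.003,-0.033,0,-0.5,0.003,-0.033,0,-0.5,0.003,-0.033,0,-0.5]}}

```text
clock: 16.7
position: [507.3, 28.2, 192.6]
ee_rot: [1.0, 0.011, 0.007, -0.001]
contact_force: [1.0, -0.4, -4.9]
gripper_width: 21.3
```

```bash

python3 -c "
from h import *
plan([522,215,185],93.4,5)
s=arm.read_state();print(s['joints'],R.from_quat(s['ee_rot']).as_matrix()[:,2])"
```

```text
clk 16.7 pos [507.3  28.2 192.6] yaw -88.7 w 21.3 F [ 1.  -0.4 -4.9]
[0.004, -0.037, 0.002, -0.4, 0.004, -0.037, 0.002, -0.4, 0.004, -0.037, 0.002, -0.4, 0.005, -0.037, 0.002, -0.4, 0.005, -0.037, 0.002, -0.4]
[ 0.37783537  0.21321175 -0.34402259  0.00469886 -1.00004726  1.21321319] [ 0.01402434  0.0013122  -0.99990079]
```

Request:
{"op": "arm_command", "data": {"commands": [0.004,-0.037,0.001,-0.4,0.004,-0.037,0.001,-0.4,0.004,-0.037,0.001,-0.4,0.004,-0.037,0.001,-0.4,0.004,-0.033,0.001,-0.4]}}

```text
clock: 17.2
position: [520.6, 218.0, 189.6]
ee_rot: [1.0, 0.03, 0.009, -0.002]
contact_force: [0.8, -0.7, -5.5]
gripper_width: 21.2
```

Request:
{"op": "arm_command", "data": {"commands": [0,0,0,0,0,0,0,0,0,0,0,0,0,0,0,0,0,0,0,0]}}

```text
clock: 17.7
position: [520.7, 221.0, 189.1]
ee_rot: [0.999, 0.031, 0.009, -0.002]
contact_force: [-0.7, 0.0, -5.1]
gripper_width: 21.1
```

```bash

python3 -c "
from h import *
plan([523,221.5,150],93.4,5)
s=arm.read_state();print(s['joints'],R.from_quat(s['ee_rot']).as_matrix()[:,2])
shot('side','s7');shot('top','t7')
print([(c,t,place(c,t,2)) for c in ('top','side') for t in ('mallet_handle','mallet_head','lime_a_top','lime_b_top','black_lock')])"
```

```text
clk 17.7 pos [520.7 221.  189.1] yaw -86.4 w 21.1 F [-0.7  0.  -5.1]
[0.0, -0.0, 0.008, 0.0, 0.0, -0.0, 0.008, 0.0, 0.0, -0.0, 0.008, 0.0, 0.0, -0.0, 0.008, 0.0, 0.0, -0.0, 0.008, 0.0]
[ 0.69176635  0.3098423  -0.21955109  0.00859065 -1.02472783  0.93736859] [ 0.01753648  0.00499304 -0.99983376]
[('top', 'mallet_handle', [([505.4, 220.9, 203.9], 0.91)]), ('top', 'mallet_head', [([561.9, 225.7, 205.2], 0.95)]), ('top', 'lime_a_top', []), ('top', 'lime_b_top', [([564.0, 221.5, 82.5], 0.62)]), ('top', 'black_lock', []), ('side', 'mallet_handle', [([504.8, 221.4, 210.5], 0.59)]), ('side', 'mallet_head', [([563.0, 228.3, 209.9], 0.91)]), ('side', 'lime_a_top', [([560.8, 291.8, 84.4], 0.48)]), ('side', 'lime_b_top', [([568.6, 225.3, 87.7], 0.58)]), ('side', 'black_lock', [([559.0, 355.2, 14.9], 0.78)])]
```

View pics/s7.png

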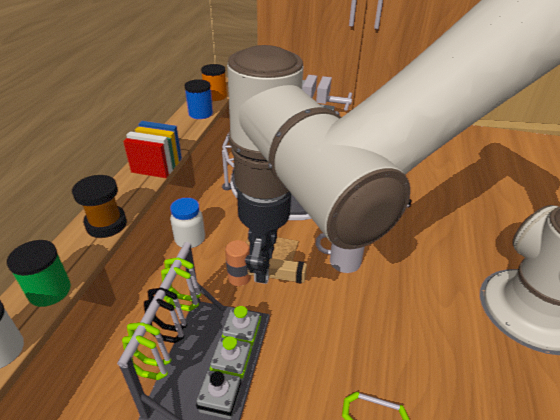

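View pics/t7.png

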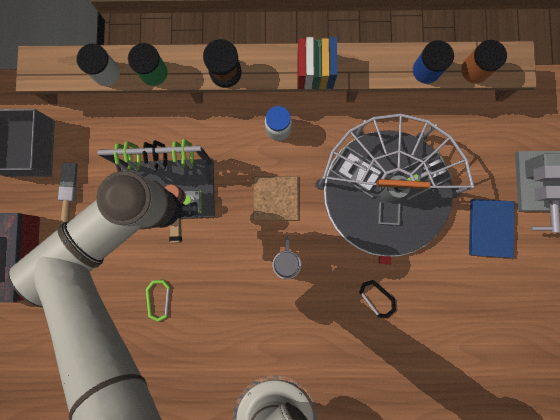

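The head (562,227) hangs over the near lime pin, at about (565,224). The top view shows the head at (172,193), beside the lime cap at (188,202), because of its height. I'll descend to just above the cap.

Request:
{"op": "arm_command", "data": {"commands": [0.001,0.002,0.012,0,0,0.001,0.02,0,0,0,0.02,0,0,0,0.015,0,0,0,0.006,0]}}

```text
clock: 18.8
position: [523.9, 219.3, 112.2]
ee_rot: [0.999, 0.032, 0.01, -0.003]
contact_force: [-0.7, 0.1, -5.3]
gripper_width: 21.4
```

```bash

python3 -c "
from h import *
plan([523,221.5,80],93.4,5)
s=arm.read_state();print(s['joints'],R.from_quat(s['ee_rot']).as_matrix()[:,2])
shot('side','s8')
print([(c,t,place(c,t,2)) for c in ('side',) for t in ('mallet_handle','mallet_head','lime_b_top')])
a=cv2.imread('pics/s8.png')[200:420,120:360];cv2.imwrite('pics/s8z.png',cv2.resize(a,(640,587)))"
```

```text
clk 18.8 pos [523.9 219.3 112.2] yaw -86.3 w 21.4 F [-0.7  0.1 -5.3]
[-0.0, -0.0, 0.006, 0.1, -0.0, -0.0, 0.006, 0.1, -0.0, -0.0, 0.006, 0.1, -0.0, -0.0, 0.006, 0.1, -0.0, -0.0, 0.006, 0.1]
[ 0.68558659  0.39364375 -0.31227272  0.0097194  -0.84572702  0.9429932 ] [ 0.01944768  0.00650923 -0.99978969]
[('side', 'mallet_handle', [([506.4, 221.9, 127.8], 0.68)]), ('side', 'mallet_head', [([566.4, 225.3, 133.9], 0.79)]), ('side', 'lime_b_top', [([567.2, 224.9, 85.5], 0.39)])]
```

View pics/s8z.png

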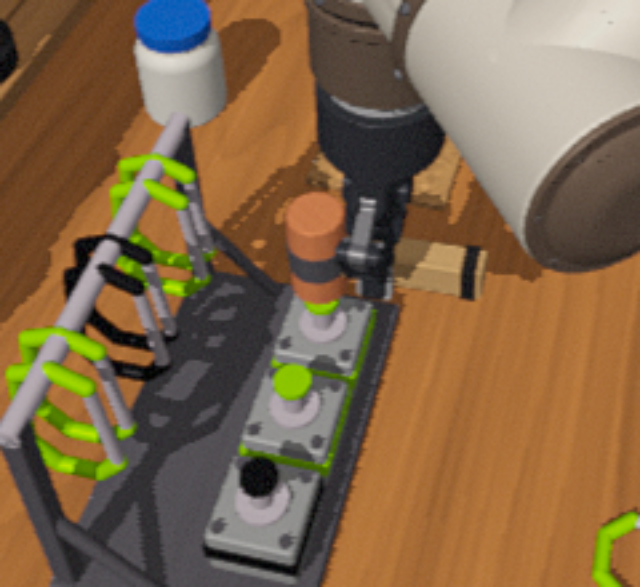

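The head is directly above the near lime cap. Now I push.

Request:
{"op": "arm_command", "data": {"commands": [0,0,0.008,0,0,0,0.007,0,0,0,0.007,0,0,0,0.006,0,0,0,0,0]}}

```text
clock: 19.5
position: [528.2, 222.1, 89.6]
ee_rot: [0.999, 0.033, 0.015, -0.006]
contact_force: [0.3, 0.5, -5.3]
gripper_width: 21.2
```

```bash

python3 -c "
from h import *
plan([523,221.5,80],93.4,5)
s=arm.read_state();print(s['wrist_torque'],R.from_quat(s['ee_rot']).as_matrix()[:,2])
shot('side','s9')
print([(c,t,place(c,t,2)) for c in ('side',) for t in ('mallet_handle','mallet_head','lime_b_top')])
a=cv2.imread('pics/s9.png')[200:420,120:360];cv2.imwrite('pics/s9z.png',cv2.resize(a,(640,587)))"
```

```text
clk 19.5 pos [528.2 222.1  89.6] yaw -86.2 w 21.2 F [ 0.3  0.5 -5.3]
[-0.001, 0.0, 0.002, 0.1, -0.001, 0.0, 0.002, 0.1, -0.001, 0.0, 0.002, 0.1, -0.001, 0.0, 0.002, 0.1, -0.001, 0.0, 0.002, 0.1]
[-0.09210905  0.26304396  0.02315338] [ 0.03032553  0.01285319 -0.99945743]
[('side', 'mallet_handle', []), ('side', 'mallet_head', [([573.0, 228.4, 110.9], 0.73)]), ('side', 'lime_b_top', [([558.1, 354.3, 12.5], 0.21)])]
```

View pics/s9z.png

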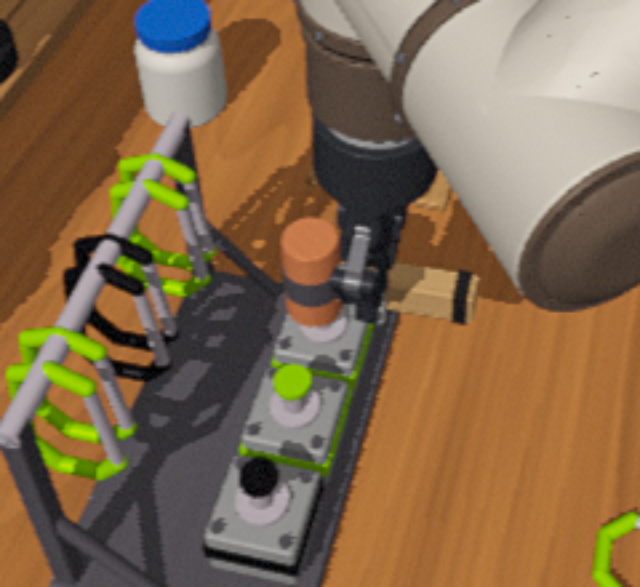

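Request:
{"op": "arm_command", "data": {"commands": [-0.005,0,0.004,0,-0.003,0,0.006,0,0,0,0.006,0,0,0,0,0,0,0,0,0]}}

```text
clock: 20.2
position: [525.2, 223.5, 79.5]
ee_rot: [0.999, 0.035, 0.022, -0.008]
contact_force: [0.4, -0.3, -2.2]
gripper_width: 21.2
```

```bash

python3 -c "
from h import *
plan([523,221.5,80],93.4,5)
s=arm.read_state();print(s['wrist_torque'],R.from_quat(s['ee_rot']).as_matrix()[:,2])
shot('side','s10')
print([(c,t,place(c,t,2)) for c in ('side',) for t in ('mallet_handle','mallet_head','lime_b_top')])
a=cv2.imread('pics/s10.png')[200:420,120:360];cv2.imwrite('pics/s10z.png',cv2.resize(a,(640,587)))"
```

```text
clk 20.2 pos [525.2 223.5  79.5] yaw -86.0 w 21.2 F [ 0.4 -0.3 -2.2]
[-0.0, 0.0, -0.0, 0.1, -0.0, 0.0, -0.0, 0.1, -0.0, 0.0, -0.0, 0.1, -0.0, 0.0, -0.0, 0.1, -0.0, 0.0, -0.0, 0.1]
[-0.32546283 -0.31215326 -0.02603453] [ 0.04322063  0.01768374 -0.99890904]
[('side', 'mallet_handle', [([509.4, 224.6, 97.5], 0.57)]), ('side', 'mallet_head', [([564.9, 230.8, 100.7], 0.63)]), ('side', 'lime_b_top', [])]
```

View pics/s10z.png

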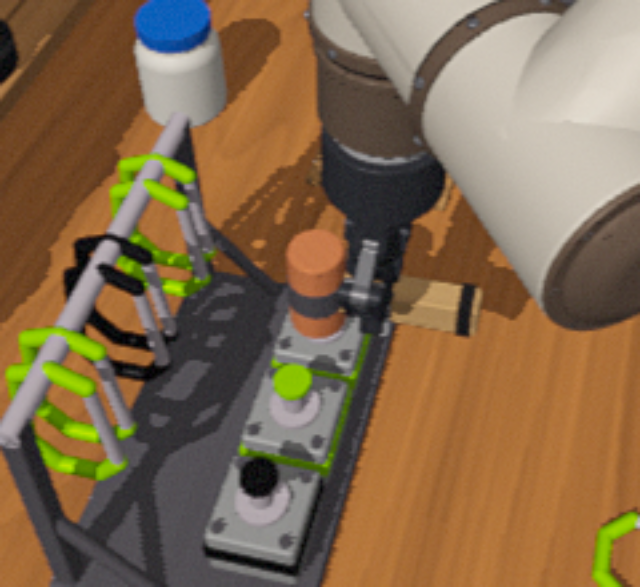

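Request:
{"op": "arm_command", "data": {"commands": [-0.001,0,0.006,0,-0.001,0,0.007,0,0,0,0.008,0,0,0,0.004,0,0,0,0,0]}}

```text
clock: 20.9
position: [523.8, 223.6, 78.8]
ee_rot: [0.999, 0.038, 0.025, -0.006]
contact_force: [0.4, 0.2, -6.5]
gripper_width: 21.2
```

```bash

python3 -c "
from h import *
plan([523,221.5,80],93.4,5)
s=arm.read_state();print(s['wrist_torque'],R.from_quat(s['ee_rot']).as_matrix()[:,2])
shot('side','s11')
print([(c,t,place(c,t,2)) for c in ('side',) for t in ('mallet_handle','mallet_head','lime_b_top')])
a=cv2.imread('pics/s11.png')[200:420,120:360];cv2.imwrite('pics/s11z.png',cv2.resize(a,(640,587)))"
```

```text
clk 20.9 pos [523.8 223.6  78.8] yaw -85.6 w 21.2 F [ 0.4  0.2 -6.5]
[-0.0, 0.0, -0.0, 0.2, -0.0, 0.0, -0.0, 0.2, -0.0, 0.0, -0.0, 0.2, -0.0, 0.0, -0.0, 0.2, -0.0, 0.0, -0.0, 0.2]
[-0.02538827  0.3118542  -0.00253083] [ 0.05038849  0.01460681 -0.99862287]
[('side', 'mallet_handle', [([505.9, 223.8, 95.2], 0.82)]), ('side', 'mallet_head', [([564.2, 230.3, 104.8], 0.8)]), ('side', 'lime_b_top', [([595.1, 292.4, -2.4], 0.27)])]
```

View pics/s11z.png

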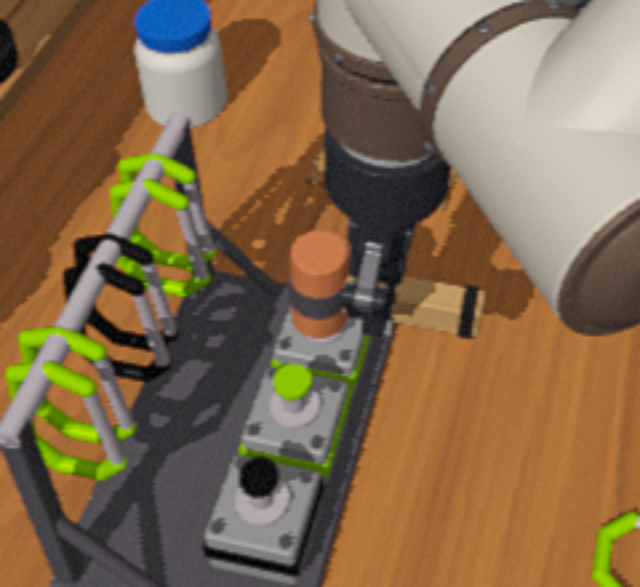

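Over 20 mm of further commanded travel moved it only 0.7 mm, so the first pin is at its stop. I'll lift and check it.

Request:
{"op": "arm_command", "data": {"commands": [0,0,-0.01,0,0,0,-0.02,0,0,0,-0.02,0,0,0,-0.02,0,0,0,0,0]}}

```text
clock: 21.6
position: [515.5, 220.6, 140.7]
ee_rot: [0.999, 0.037, 0.015, -0.001]
contact_force: [-0.1, 1.0, -5.7]
gripper_width: 21.0
```

```bash

python3 -c "
from h import *
plan([519.5,288,150],93.4,5)
s=arm.read_state();print(s['wrist_torque'],R.from_quat(s['ee_rot']).as_matrix()[:,2])
shot('side','s12')
print([(c,t,place(c,t,2)) for c in ('side',) for t in ('mallet_handle','mallet_head','lime_b_top','lime_a_top')])
a=cv2.imread('pics/s12.png')[200:420,120:360];cv2.imwrite('pics/s12z.png',cv2.resize(a,(640,587)))"
```

```text
clk 21.6 pos [515.5 220.6 140.7] yaw -85.8 w 21.0 F [-0.1  1.  -5.7]
[0.002, -0.013, -0.002, 0.2, 0.002, -0.013, -0.002, 0.2, 0.002, -0.013, -0.002, 0.2, 0.002, -0.013, -0.002, 0.2, 0.002, -0.013, -0.002, 0.2]
[ 0.08518742  0.16740889 -0.01645831] [ 0.03037639  0.00347128 -0.9995325 ]
[('side', 'mallet_handle', [([500.8, 219.6, 160.7], 0.73)]), ('side', 'mallet_head', [([557.5, 228.2, 164.4], 0.84)]), ('side', 'lime_b_top', [([570.5, 224.8, 67.5], 0.47)]), ('side', 'lime_a_top', [([561.2, 291.9, 84.3], 0.47)])]
```

View pics/s12z.png

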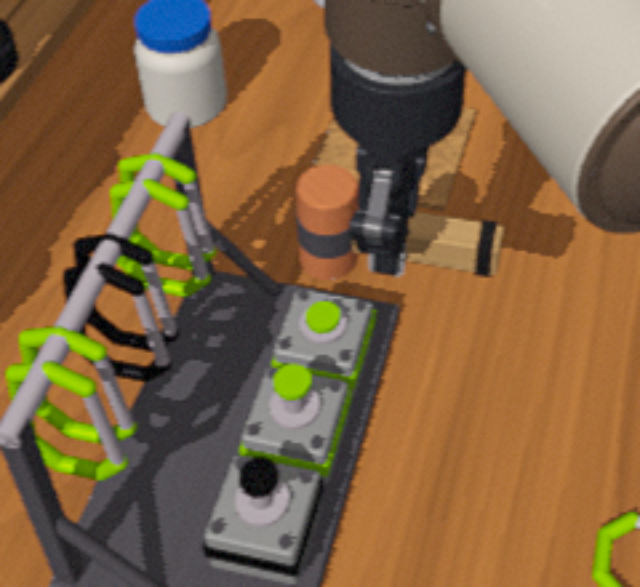

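The near lime cap (323,317) now sits low on its collar, while the middle one still stands up. I'll measure the depth from the cap pixels.

```bash
cat >> h.py <<'E'
def cap(fn,uv,r=14):
    im=cv2.imread(fn); h=cv2.cvtColor(im,cv2.COLOR_BGR2HSV)
    m=((h[...,0]>30)&(h[...,0]<50)&(h[...,1]>120)&(h[...,2]>110)).astype(np.uint8)
    n,l,st,ce=cv2.connectedComponentsWithStats(m)
    i=min(range(1,n),key=lambda i:np.hypot(*(ce[i]-uv))+(1e3 if st[i][4]<25 else 0)); return ce[i],st[i]
E
python3 - <<'E'
from h import *
a0=cap('pics/side0.png',(240,313)); m0=cap('pics/side0.png',(229,343)); a1=cap('pics/s12.png',(241,318)); m1=cap('pics/s12.png',(229,343))
print(a0,m0,a1,m1)
p0=ray('side',a0[0],82)
print(p0,ray('side',m0[0],82)); p0=[*p0[:2]]
for z in (82,66,64,62,60): print(z,proj('side',[*p0,z]))
print(ray('top',cap('pics/top0.png',(190,202))[0],82),ray('top',cap('pics/top0.png',(163,202))[0],82))
E
```

```text
(array([240.20300752, 311.45112782]), array([234, 306,  14,  12, 133], dtype=int32)) (array([228.9017341 , 342.02312139]), array([222, 334,  15,  16, 173], dtype=int32)) (array([240.744, 318.312]), array([235, 313,  13,  12, 125], dtype=int32)) (array([228.9017341 , 342.02312139]), array([222, 334,  15,  16, 173], dtype=int32))
[564.27611754 225.06837937  82.        ] [562.84441598 290.11734083  82.        ]
82 [240.20300752 311.45112782]
66 [240.60474482 316.91760822]
64 [240.65422179 317.59084645]
62 [240.70353697 318.2618831 ]
60 [240.75269114 318.93072894]
[563.45129856 223.20012256  82.        ] [561.1114116  289.26104382  82.        ]
```

The cap moved 6.9 px, which is 20 mm, so the first pin is home. Over to the second.

Request:
{"op": "arm_command", "data": {"commands": [0.001,-0.01,0,0,0.001,-0.016,0,0,0.001,-0.016,0,0.4,0.001,-0.015,0,0.4,0,-0.008,0,0]}}

```text
clock: 22.35
position: [512.3, 288.9, 133.9]
ee_rot: [1.0, 0.029, 0.01, 0.002]
contact_force: [0.2, -0.2, -5.0]
gripper_width: 20.9
```

Request:
{"op": "arm_command", "data": {"commands": [0,0,0,0,0,0,0,0,0,0,0,0,0,0,0,0,0,0,0,0]}}

```text
clock: 22.85
position: [511.5, 289.8, 133.3]
ee_rot: [1.0, 0.03, 0.01, 0.002]
contact_force: [-0.4, 0.1, -4.8]
gripper_width: 21.2
```

```bash

python3 -c "
from h import *
plan([520,287.5,112],93.4,5)
s=arm.read_state();print(s['wrist_torque'],R.from_quat(s['ee_rot']).as_matrix()[:,2])
shot('side','s13');shot('top','t13')
print([(c,t,place(c,t,2)) for c in ('top','side',) for t in ('mallet_handle','mallet_head')])"
```

```text
clk 22.85 pos [511.5 289.8 133.3] yaw -86.6 w 21.2 F [-0.4  0.1 -4.8]
[0.002, 0.001, 0.004, -0.0, 0.002, 0.001, 0.004, -0.0, 0.002, 0.001, 0.004, -0.0, 0.002, 0.001, 0.004, -0.0, 0.002, 0.001, 0.004, -0.0]
[-0.01204727  0.2551567   0.00835745] [ 0.01945486 -0.00432226 -0.99980139]
[('top', 'mallet_handle', [([493.6, 290.5, 152.6], 0.76)]), ('top', 'mallet_head', [([554.4, 294.9, 150.7], 0.68), ([562.5, 289.7, 85.6], 0.61)]), ('side', 'mallet_handle', [([488.9, 289.5, 151.4], 0.58)]), ('side', 'mallet_head', [([553.0, 297.0, 155.5], 0.91)])]
```

Request:
{"op": "arm_command", "data": {"commands": [0.006,0.003,0.004,0,0.003,0.002,0.008,0,0,0,0.008,0,0,0,0.004,0,0,0,0,0]}}

```text
clock: 23.65
position: [522.2, 284.7, 106.6]
ee_rot: [1.0, 0.029, 0.009, 0.003]
contact_force: [0.0, -0.1, -4.8]
gripper_width: 21.2
```

```bash

python3 -c "
from h import *
plan([520,287.5,112],93.4,5)
s=arm.read_state();print(s['wrist_torque'],R.from_quat(s['ee_rot']).as_matrix()[:,2])
shot('side','s14');shot('top','t14')
print([(c,t,place(c,t,2)) for c in ('top','side',) for t in ('mallet_handle','mallet_head')])
a=cv2.imread('pics/s14.png')[200:420,120:360];cv2.imwrite('pics/s14z.png',cv2.resize(a,(640,587)))"
```

```text
clk 23.65 pos [522.2 284.7 106.6] yaw -86.6 w 21.2 F [ 0.  -0.1 -4.8]
[-0.0, -0.001, -0.001, -0.0, -0.0, -0.001, -0.001, -0.0, -0.0, -0.001, -0.001, -0.0, -0.0, -0.001, -0.001, -0.0, -0.0, -0.001, -0.001, -0.0]
[-0.04089093  0.21042357 -0.03140967] [ 0.01853126 -0.00505371 -0.99981551]
[('top', 'mallet_handle', [([505.7, 282.4, 125.4], 0.74)]), ('top', 'mallet_head', [([561.8, 285.0, 127.4], 0.55)]), ('side', 'mallet_handle', [([504.6, 289.0, 125.2], 0.73), ([303.9, 308.4, -1.0], 0.63)]), ('side', 'mallet_head', [([505.4, 285.2, 127.3], 0.21)])]
```

View pics/s14z.png

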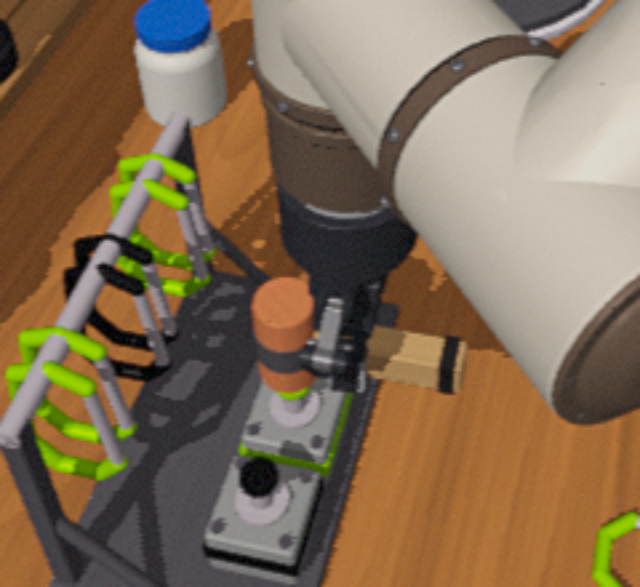

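The head is over the middle lime cap. I'll press it home.

Request:
{"op": "arm_command", "data": {"commands": [-0.001,-0.003,0.007,0,-0.001,-0.001,0.008,0,-0.001,0,0.008,0,-0.001,0,0.008,0,-0.001,0,0.006,0]}}

```text
clock: 24.45
position: [521.9, 290.1, 77.4]
ee_rot: [0.999, 0.031, 0.016, 0.001]
contact_force: [-16.3, -5.6, 40.0]
gripper_width: 21.0
```

```bash

python3 -c "
from h import *
plan([520,287.5,80],93.4,5)
s=arm.read_state();print(s['wrist_torque'],R.from_quat(s['ee_rot']).as_matrix()[:,2])"
```

```text
clk 24.45 pos [521.9 290.1  77.4] yaw -86.4 w 21.0 F [-16.3  -5.6  40. ]
[-0.0, 0.0, -0.001, 0.0, -0.0, 0.0, -0.001, 0.0, -0.0, 0.0, -0.001, 0.0, -0.0, 0.0, -0.001, 0.0, -0.0, 0.0, -0.001, 0.0]
[-1.93926946  3.60779651 -0.30616003] [ 0.03114749 -0.00148296 -0.9995137 ]
```

That gave 40 N against the stop. I'll hold briefly, then lift and check.

Request:
{"op": "arm_command", "data": {"commands": [0,0,0,0,0,0,-0.01,0,0,0,-0.02,0,0,0,-0.025,0,0,0,-0.025,0]}}

```text
clock: 24.95
position: [514.7, 288.9, 152.4]
ee_rot: [0.999, 0.031, 0.009, 0.004]
contact_force: [0.0, 0.2, -5.0]
gripper_width: 20.8
```

Request:
{"op": "arm_command", "data": {"commands": [0,0,-0.025,0,0,0,-0.015,0,0,0,0,0,0,0,0,0,0,0,0,0]}}

```text
clock: 25.45
position: [512.1, 290.7, 191.3]
ee_rot: [1.0, 0.031, 0.007, 0.002]
contact_force: [-0.1, 0.4, -5.5]
gripper_width: 21.2
```

```bash

python3 -c "
from h import *
plan([534,-4,190],90,5)
s=arm.read_state();print(s['joints'],R.from_quat(s['ee_rot']).as_matrix()[:,2])
shot('side','s15');
print(cap('pics/s15.png',(240,318)),cap('pics/s15.png',(229,349)))
for z in (82,66,64,62,60): print(z,proj('side',[562.8,290.1,z]))
print([(c,t,place(c,t,2)) for c in ('side',) for t in ('mallet_handle','mallet_head','pad_top')])
a=cv2.imread('pics/s15.png')[200:420,120:360];cv2.imwrite('pics/s15z.png',cv2.resize(a,(640,587)))"
```

```text
clk 25.45 pos [512.1 290.7 191.3] yaw -86.5 w 21.2 F [-0.1  0.4 -5.5]
[0.0, 0.03, 0.0, 0.3, 0.001, 0.03, 0.0, 0.3, 0.001, 0.03, 0.0, 0.3, 0.001, 0.03, 0.0, 0.3, 0.001, 0.03, 0.0, 0.3]
[0.001, 0.03, 0.0, 0.3, 0.001, 0.03, 0.0, 0.3, 0.002, 0.03, 0.0, 0.3, 0.002, 0.029, 0.0, 0.3, 0.002, 0.029, 0.0, 0.3]
[ 0.79799492  0.34930798 -0.15687727  0.0151867  -1.05715506  0.82648431] [ 0.01470895 -0.003861   -0.99988436]
(array([241.35576923, 318.92307692]), array([235, 313,  13,  12, 104], dtype=int32)) (array([229.88275862, 349.32413793]), array([224, 343,  13,  14, 145], dtype=int32))
82 [228.93020975 342.02026511]
66 [229.51578792 347.41641557]
64 [229.58783593 348.0803439 ]
62 [229.65963301 348.74195976]
60 [229.73118044 349.40127523]
[('side', 'mallet_handle', [([495.1, 292.0, 211.4], 0.91)]), ('side', 'mallet_head', [([556.4, 295.9, 212.5], 0.87)]), ('side', 'pad_top', [])]
```

View pics/s15z.png

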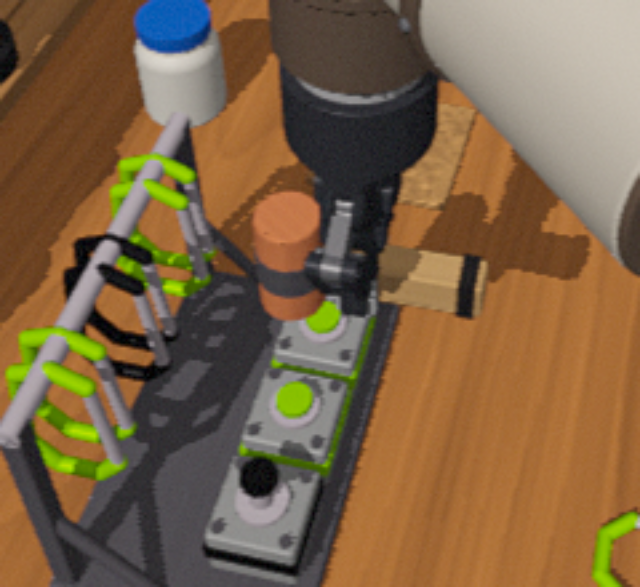

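Both lime caps sit low on their collars, at (323,317) and (295,398), and the black pin still stands up at (258,475). Now to the pad.

Request:
{"op": "arm_command", "data": {"commands": [0,0.02,0,0.3,0.001,0.03,0,0.3,0.001,0.03,0,0.3,0.001,0.03,0,0.3,0.001,0.03,0,0.3]}}

```text
clock: 26.15
position: [523.0, 147.6, 190.2]
ee_rot: [1.0, 0.02, 0.006, 0.003]
contact_force: [0.2, 0.3, -5.2]
gripper_width: 21.2
```

Request:
{"op": "arm_command", "data": {"commands": [0.002,0.03,0,0.3,0.002,0.03,0,0.3,0.002,0.03,0,0.3,0.002,0.02,0,0.3,0.002,0.01,0,0.3]}}

```text
clock: 26.65
position: [533.9, 16.9, 190.4]
ee_rot: [1.0, 0.004, 0.005, 0.004]
contact_force: [-0.2, 0.1, -4.1]
gripper_width: 21.2
```

```bash

python3 -c "
from h import *
plan([533.5,-4,190],90,5)
s=arm.read_state();print(s['joints'],R.from_quat(s['ee_rot']).as_matrix()[:,2])
shot('side','s16');shot('top','t16')
print([(c,t,place(c,t,2)) for c in ('top','side',) for t in ('mallet_handle','mallet_head','pad_top')])"
```

```text
clk 26.65 pos [533.9  16.9 190.4] yaw -89.6 w 21.2 F [-0.2  0.1 -4.1]
[-0.0, 0.004, 0.0, 0.1, -0.0, 0.004, 0.0, 0.1, -0.0, 0.004, 0.0, 0.1, -0.0, 0.004, 0.0, 0.1, -0.0, 0.004, 0.0, 0.1]
[ 0.34169982  0.26124297 -0.28746528  0.01250176 -1.01592406  1.22962883] [ 0.00940085 -0.00793441 -0.99992433]
[('top', 'mallet_handle', [([518.8, 15.3, 208.0], 0.7)]), ('top', 'mallet_head', []), ('top', 'pad_top', [([574.9, 0.5, 6.1], 0.6)]), ('side', 'mallet_handle', [([515.2, 19.4, 208.8], 0.89), ([771.5, -9.8, -0.8], 0.74)]), ('side', 'mallet_head', [([573.3, 19.0, 210.4], 0.96), ([557.8, 355.6, 11.1], 0.56)]), ('side', 'pad_top', [([577.4, -2.1, 8.0], 0.96), ([516.0, 18.9, 207.5], 0.57)])]
```

Request:
{"op": "arm_command", "data": {"commands": [0,0.012,0.01,0,0,0.007,0.02,0,0,0,0.025,0,0,0,0.025,0,0,0,0.025,0]}}

```text
clock: 27.55
position: [539.6, 1.0, 85.4]
ee_rot: [1.0, 0.008, 0.011, 0.003]
contact_force: [0.3, 0.5, -4.5]
gripper_width: 21.0
```

Request:
{"op": "arm_command", "data": {"commands": [0,0,0.015,0,0,0,0.01,0,0,0,0,0,0,0,0,0,0,0,0,0]}}

```text
clock: 28.05
position: [537.8, -0.3, 55.0]
ee_rot: [1.0, 0.009, 0.007, 0.004]
contact_force: [0.0, -0.6, -5.1]
gripper_width: 21.2
```

```bash

python3 -c "
from h import *
plan([534,-4,24],90,5)
s=arm.read_state();print(s['joints'],R.from_quat(s['ee_rot']).as_matrix()[:,2])
shot('side','s17');shot('top','t17')
print([(c,t,place(c,t,2)) for c in ('top','side',) for t in ('mallet_handle','mallet_head','pad_top')])
a=cv2.imread('pics/s17.png')[150:310,180:400];cv2.imwrite('pics/s17z.png',cv2.resize(a,(770,560)))"
```

```text
clk 28.05 pos [ 5.378e+02 -3.000e-01  5.500e+01] yaw -89.0 w 21.2 F [ 0.  -0.6 -5.1]
[-0.001, 0.001, 0.006, 0.2, -0.001, 0.001, 0.006, 0.2, -0.001, 0.001, 0.006, 0.2, -0.001, 0.001, 0.006, 0.2, -0.001, 0.001, 0.006, 0.2]
[ 0.30782757  0.43089269 -0.44150728  0.01843009 -0.68844428  1.26697931] [ 0.01311046 -0.00811791 -0.9998811 ]
[('top', 'mallet_handle', [([520.0, 1.4, 70.7], 0.42)]), ('top', 'mallet_head', [([632.4, -389.3, 25.4], 0.68), ([554.1, 355.7, 7.3], 0.65)]), ('top', 'pad_top', []), ('side', 'mallet_handle', [([521.1, 0.8, 73.9], 0.94)]), ('side', 'mallet_head', [([582.9, 3.2, 75.6], 0.78)]), ('side', 'pad_top', [([578.0, -4.0, 8.0], 0.61)])]
```

View pics/s17z.png

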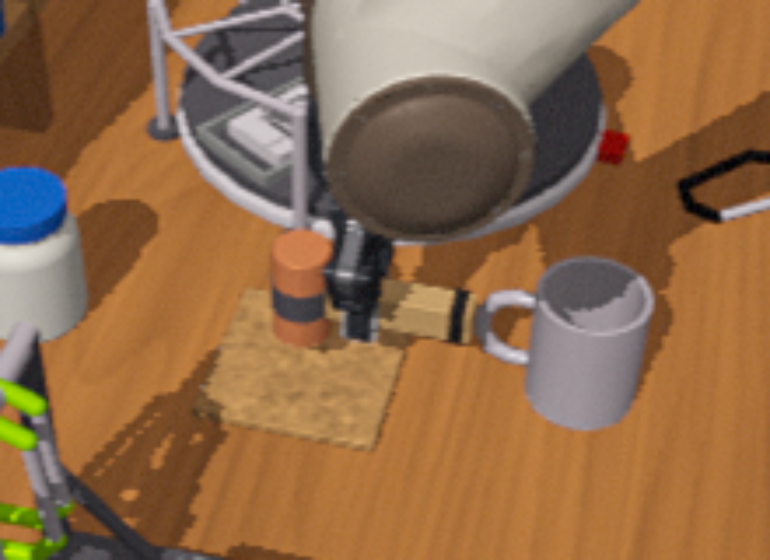

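The head is over the pad, with its base around (302,340) in the crop. The handle end clears the mug. Lowering now.

Request:
{"op": "arm_command", "data": {"commands": [-0.001,0.001,0.008,0,-0.001,0.001,0.008,0,-0.001,0,0.006,0,0,0,0.005,0,0,0,0,0]}}

```text
clock: 28.95
position: [534.0, -3.0, 24.9]
ee_rot: [1.0, 0.009, 0.006, 0.004]
contact_force: [-0.6, -0.1, -4.9]
gripper_width: 21.1
```

```bash

python3 -c "
from h import *
plan([534,-4,24],90,5)
s=arm.read_state();print(s['joints'],R.from_quat(s['ee_rot']).as_matrix()[:,2])
shot('side','s18')
print([(c,t,place(c,t,2)) for c in ('side',) for t in ('mallet_handle','mallet_head','pad_top')])
a=cv2.imread('pics/s18.png')[150:310,180:400];cv2.imwrite('pics/s18z.png',cv2.resize(a,(770,560)))"
```

```text
clk 28.95 pos [534.   -3.   24.9] yaw -89.0 w 21.1 F [-0.6 -0.1 -4.9]
[-0.0, 0.0, 0.0, 0.2, -0.0, 0.0, 0.0, 0.2, -0.0, 0.0, 0.0, 0.2, -0.0, 0.0, 0.0, 0.2, -0.0, 0.0, 0.0, 0.2]
[ 0.30485602  0.47343414 -0.47494145  0.01994156 -0.61432835  1.2675728 ] [ 0.01125791 -0.00850688 -0.99990044]
[('side', 'mallet_handle', [([516.9, -4.1, 41.6], 0.59)]), ('side', 'mallet_head', [([577.9, 2.4, 49.5], 0.74), ([475.0, -295.7, 62.5], 0.42)]), ('side', 'pad_top', [([576.7, -2.1, 8.6], 0.63)])]
```

View pics/s18z.png

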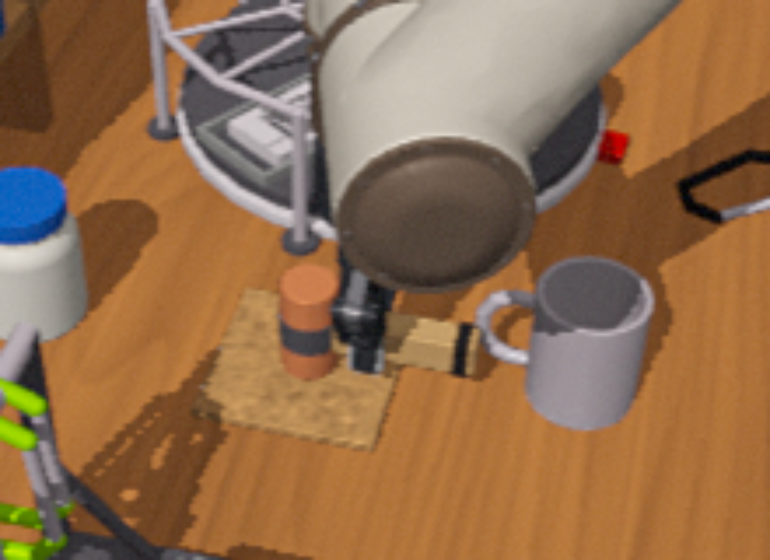

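The force is still the full weight, so there is no contact yet. I'll lower a bit more.

Request:
{"op": "arm_command", "data": {"commands": [0,0,0.004,0,0,0,0.004,0,0,0,0.003,0,0,0,0.003,0,0,0,0.003,0]}}

```text
clock: 29.65
position: [536.0, -2.9, 23.0]
ee_rot: [1.0, 0.012, 0.01, 0.005]
contact_force: [-8.8, 1.1, 16.2]
gripper_width: 20.9
```

```bash

python3 -c "
from h import *
plan([534,-4,24],90,5)
s=arm.read_state();print(s['wrist_torque'],R.from_quat(s['ee_rot']).as_matrix()[:,2])"
```

```text
clk 29.65 pos [536.   -2.9  23. ] yaw -88.7 w 20.9 F [-8.8  1.1 16.2]
[-0.0, 0.0, -0.0, 0.3, -0.0, 0.0, -0.0, 0.3, -0.0, 0.0, -0.0, 0.3, -0.0, 0.0, -0.0, 0.3, -0.0, 0.0, -0.0, 0.3]
[0.53703006 2.26013118 0.03031996] [ 0.01914386 -0.0095477  -0.99977115]
```

The head is pressing on the pad (+16 N). I'll relax and release.

Request:
{"op": "arm_command", "data": {"commands": [0,0,0,0,0,0,0,0,0,0,0,0,0,0,0,0,0,0,0,0]}}

```text
clock: 30.15
position: [536.6, -2.7, 23.6]
ee_rot: [1.0, 0.012, 0.011, 0.004]
contact_force: [0.4, -0.8, -5.0]
gripper_width: 21.3
```

Request:
{"op": "arm_command", "data": {"commands": [0,0,0,0,0,0,0,0,0,0,0,0,0,0,0,0,0,0,0,0], "jaw": 0.6}}

```text
clock: 30.65
position: [540.7, -1.9, 25.9]
ee_rot: [1.0, 0.013, 0.015, 0.004]
contact_force: [-0.2, 0.5, -0.5]
gripper_width: 51.3
```

```bash

python3 -c "
from h import *
plan([534,-4,24],90,5)
shot('side','s19')
print([(c,t,place(c,t,2)) for c in ('side',) for t in ('mallet_handle','mallet_head','pad_top')])
a=cv2.imread('pics/s19.png')[150:310,180:400];cv2.imwrite('pics/s19z.png',cv2.resize(a,(770,560)))"
```

```text
clk 30.65 pos [540.7  -1.9  25.9] yaw -88.5 w 51.3 F [-0.2  0.5 -0.5]
[-0.001, 0.0, 0.0, 0.3, -0.001, 0.0, 0.0, 0.3, -0.001, 0.0, 0.0, 0.3, -0.001, 0.0, 0.0, 0.3, -0.001, 0.0, 0.0, 0.3]
[('side', 'mallet_handle', [([518.2, -1.2, 40.5], 0.56)]), ('side', 'mallet_head', [([579.0, 3.6, 43.1], 0.89), ([591.9, 293.6, -3.2], 0.7)]), ('side', 'pad_top', [])]
```

View pics/s19z.png

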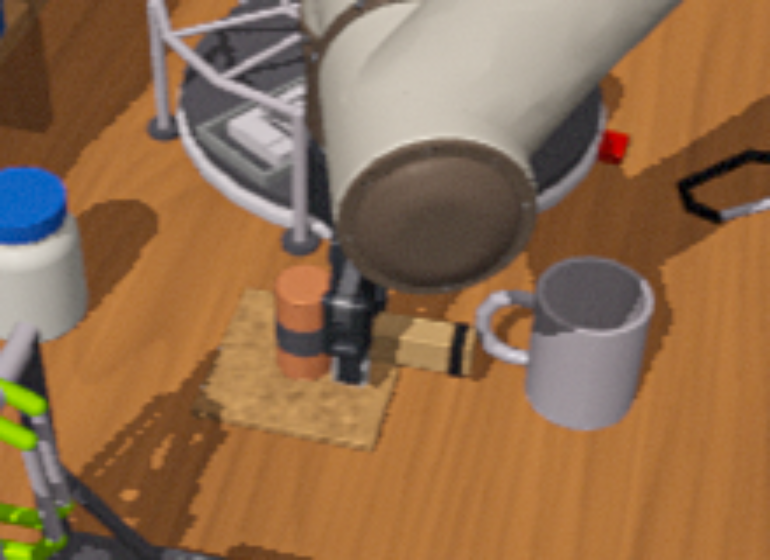

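The mallet stands on the pad, with its head centre at z 43 mm as expected. Retreating straight up.

Request:
{"op": "arm_command", "data": {"commands": [-0.004,0,-0.008,0,-0.002,0,-0.02,0,0,0,-0.03,0,0,0,-0.03,0,0,0,-0.03,0]}}

```text
clock: 31.35
position: [526.0, -2.2, 144.0]
ee_rot: [1.0, 0.012, 0.008, 0.006]
contact_force: [1.5, 0.5, -0.3]
gripper_width: 51.0
```

Request:
{"op": "arm_command", "data": {"commands": [-0.01,0,-0.03,0,-0.03,-0.02,-0.02,0,-0.04,-0.02,0,0,-0.04,-0.02,0,0,-0.03,-0.02,0,0]}}

```text
clock: 31.85
position: [373.4, 75.6, 198.8]
ee_rot: [1.0, 0.009, 0.016, 0.003]
contact_force: [-0.5, 1.2, 0.9]
gripper_width: 51.0
```

```bash

python3 -c "
from h import *
plan([534,-4,24],90,5)
shot('side','s20');shot('top','t20')
print([(t,c,place(c,t,2)) for t in ('mallet_handle','mallet_head','pad_top','turn_bar','cam_unit','belay_plate','mug','lime_a_top','lime_b_top') for c in ('top','side',) ])
a=cv2.imread('pics/s20.png')[150:310,180:400];cv2.imwrite('pics/s20z.png',cv2.resize(a,(770,560)))"
```

```text
clk 31.85 pos [373.4  75.6 198.8] yaw -89.0 w 51.0 F [-0.5  1.2  0.9]
[0.016, 0.008, 0.017, 0.1, 0.016, 0.008, 0.017, 0.1, 0.016, 0.008, 0.017, 0.1, 0.016, 0.008, 0.017, 0.1, 0.016, 0.008, 0.017, 0.1]
[0.016, 0.008, 0.017, 0.1, 0.016, 0.008, 0.017, 0.1, 0.016, 0.008, 0.017, 0.1, 0.016, 0.008, 0.017, 0.1, 0.016, 0.008, 0.017, 0.1]
[('mallet_handle', 'top', [([522.2, -0.5, 37.1], 0.91)]), ('mallet_handle', 'side', [([519.6, -3.2, 44.8], 0.78)]), ('mallet_head', 'top', [([576.3, 0.7, 44.1], 0.79)]), ('mallet_head', 'side', [([579.1, 2.1, 47.9], 0.72)]), ('pad_top', 'top', [([574.9, -1.5, 7.4], 0.86)]), ('pad_top', 'side', [([577.1, -0.8, 7.1], 0.7)]), ('turn_bar', 'top', [([589.3, -303.5, 163.5], 0.64)]), ('turn_bar', 'side', [([592.2, -303.6, 163.1], 0.68), ([475.6, -294.8, 60.1], 0.68)]), ('cam_unit', 'top', [([632.1, -388.2, 30.1], 0.64), ([580.3, 3.6, 39.3], 0.4)]), ('cam_unit', 'side', [([629.0, -388.3, 26.7], 0.57), ([563.0, 290.2, 68.9], 0.43)]), ('belay_plate', 'top', [([644.0, -229.4, 31.3], 0.74), ([302.3, 306.9, 2.6], 0.19)]), ('belay_plate', 'side', [([644.5, -225.5, 31.6], 0.87)]), ('mug', 'top', [([398.9, -32.7, 4.9], 0.73)]), ('mug', 'side', [([565.1, 292.1, 11.2], 0.52)]), ('lime_a_top', 'top', [([560.8, 290.0, 62.0], 0.66)]), ('lime_a_top', 'side', [([560.9, 292.4, 67.0], 0.58), ([565.2, 293.7, 11.4], 0.56)]), ('lime_b_top', 'top', [([564.0, 221.2, 62.7], 0.61), ([646.8, -228.5, 30.6], 0.25)]), ('lime_b_top', 'side', [([563.4, 291.5, 10.5], 0.71), ([568.0, 224.6, 61.8], 0.43)])]
```

View pics/s20.png

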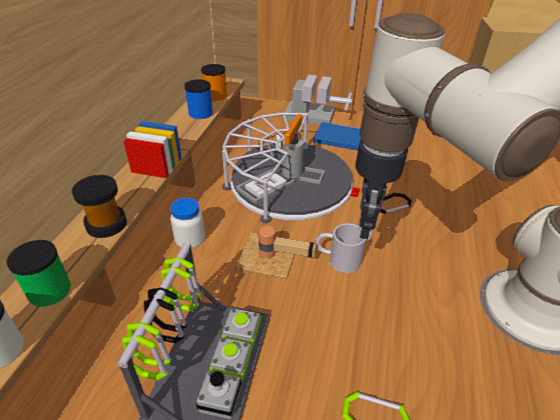

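View pics/t20.png

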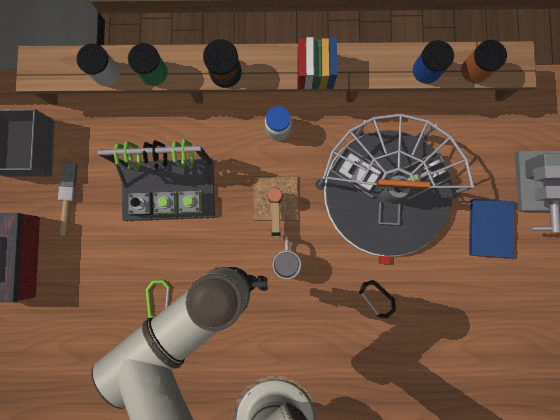

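The head (274,195 in the top view) stands on the pad, pins and gear are in place, and the arm is clear at z 199 mm. I'll let it settle and hand in.

Request:
{"op": "arm_command", "data": {"commands": [0,0,0,0,0,0,0,0,0,0,0,0,0,0,0,0,0,0,0,0]}}

```text
clock: 33.35
position: [375.6, 75.8, 198.4]
ee_rot: [1.0, 0.01, 0.016, 0.003]
contact_force: [-0.4, 0.5, -0.0]
gripper_width: 51.2
```

```bash
python3 -c "
from h import *
plan([373,75,200]);print(arm.job_done());print(arm.read_state()['clock'])"
```

```text
clk 33.35 pos [375.6  75.8 198.4] yaw -88.9 w 51.2 F [-0.4  0.5 -0. ]
[-0.001, 0.0, -0.0, 0.0, -0.001, 0.0, -0.0, 0.0, -0.001, 0.0, -0.0, 0.0, -0.001, 0.0, -0.0, 0.0, -0.001, 0.0, -0.0, 0.0]
the job is handed in; nothing more can be done
None
the job is handed in; nothing more can be done
```

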